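# Fish out the turntable's lock pin and lock the wheel

## Task

The small turntable's lock pin has fallen behind the polisher's fixed wire guard: hook its ring with the hooked rod and draw it out in front of the guard, keeping your hand off it until it is out, then put the rod back on its rest. Turn the wheel until the hole in its spindle collar lines up with the holes in the two lugs, and push the pin in from the lug on the robot's side until its point stands clearly out of the far lug. Leave the other tools, the clay blanks, the flask and the jar where they are.

Things in the scene. Friction and masses are not known exactly. Their poses are not given: they have to be found in the camera images.
- guard: Fixed wire guard of the bench polisher, on the robot's left. Origin on the bench, middle of its upright front grille (300 wide, posts at y = +-150, 142 high); x points level in behind the guard, z up. A wire roof rises from the grille to 202 high at x = 205; ends barred. The polisher's foot begins at x = 250; it is 217 high. A loose clay offcut 45x28x14 near y = -110 behind it may be moved.
- slot (a point): Middle of the open slot under the grille, 30 mm above the bench. The slot runs between the posts, from the bench up to a bar whose underside is 63 mm high.
- pin: Dropped steel lock pin, 60 to 110 g: a round shaft 12 thick with a flat ring pull (8 mm bar, 44 outside, 28 inside). Origin under the ring's centre, 6 below the pin's axis; x along the shaft to the point, z up as it lies. Shaft x = 22 to 118, then a taper to a 6 mm point at x = 132. It starts flat on the bench, ring 30 to 70 mm behind the grille, point further in.
- pin_ring (a point): Centre of the pin's ring, on the pin's axis; the ring's bar reaches from 2 to 10 mm above the bench as it lies.
- pin_tip (a point): Point of the pin, on its axis, 132 mm from the ring's centre.
- hook: Hooked rod, 120 g: wooden handle 16 wide, 22 tall (x = -100 to 20), ferrule to 36, steel rod 8 thick with its end bent down into a leg 8 thick at x = 180 to 183. Origin on the rod's axis inside the handle; x points to the hook, z up, leg to -z. Balances near x = 40. Starts on the rest, axis 62 mm above the bench, leg hanging down.
- hook_tip (a point): Lower end of the hook's leg: x = 180, z = -40 in the hook's frame.
- rest: Fixed wooden rest of the hooked rod: board 235x60x12 with two slotted blocks 16 thick. Origin on the bench; x along the rod to its hook. Handle slot at x = -75: 22 wide, floor 51 high, prongs to 73. Rod slot at x = 105: 16 wide, floor 58, prongs to 80. Properly laid, the hook's origin is 62 mm above this origin, same x axis.
- stand: Fixed foot of the turntable, 156 across. Origin on the bench under the spindle; z up; x is the level direction in which the pin goes in, away from the robot's side. Two lugs 44 wide, 8 thick, 90 high, outer faces at x = -32 and +32, 17 mm holes along x, 62 high. Between them the spindle's collar (32 square, flanges 45 round) with a 17 mm hole right through.
- near_hole (a point): Centre of the hole on the outer face of the near lug (robot's side), where the pin goes in.
- far_hole (a point): Centre of the hole on the outer face of the far lug, where the point comes out.
- wheel_top (a point): Middle of the wheel's top, 148 mm above the bench. The wheel is a disc 180 across, underside 132 high: it overhangs the lugs, so a hand holding the pin must lean away from the spindle by some 30 to 45 degrees. The foot's two screw-down ears show beyond the rim on the stand's +y and -y sides (to 129 mm from the axis), square to the pin's way in.
- wheel (a joint): Angle of wheel, spindle and collar on the stand, rad, anticlockwise from above. At 0, and equally at 3.14 or -3.14 (the hole goes right through), the collar's hole lines up with the lugs; the pin enters within about 0.15. Light friction (about 1 N at a bat pin); it stays where it is left. Stops at +-3.6.
- batpin_a (a point): Top of one of the two steel bat pins on the wheel: 10 thick, standing 18 mm above the wheel's top, 65 mm from the axis, a handy grip to turn the wheel. At joint 0 it lies on the stand's +y side: the line through both bat pins is square to the collar's hole.
- batpin_b (a point): Top of the other bat pin, opposite (on the stand's -y side at joint 0).
- blank_a: Clay ink-stone blank 120x80x26, loose, near the guard's robot-side end. Origin under its centre. Leave alone.
- blank_b: Clay ink-stone blank 100x70x26, loose, far right. Origin under its centre. Leave alone.
- knife: Yellow-handled clay knife lying flat, 190x20x16, blade to +x. Origin on its underside, 110 mm from the handle's end. Leave alone.
- scraper: Wooden-handled scraper lying flat, 170x30x16, blade to +x, in front of the robot. Origin on its underside, 110 mm from the handle's end. Leave alone.
- flask: White drinking flask, 190 tall, 68 thick, standing. Origin under its centre. Leave alone.
- jar: Amber lidded jar, 85 tall, 70 thick, standing. Origin under its centre. Leave alone.
Not all that is in view belongs to the job. Leave any red or turquoise look-alike of the pin alone.

How it is judged:
By the outcome, as a careful person would: the job done as asked, in the order asked, and still so for the second after the job is handed in, with the robot touching nothing.
It also fails if it takes over 72 s, if anything falls off the work surface, if the arm or the gripper's body presses on something with over 40 N, if the wrist force passes 120 N, or if a joint passes its speed limit or range.

## Robot

A 6-joint arm with a two-finger parallel gripper is mounted at the origin on the work surface. World frame = base frame: x ahead of the robot, y to its left, z up, the work surface at z = 0. Lengths are in m, angles in degrees, forces in N, time in s.
With the tool pointing down it reaches from about 0.3 to 0.875 m from the base axis. Payload 6.4 kg.
Tool frame: the origin (TCP) lies on the centre line of the jaws, within the pads' length; the fingertips stand 11 mm ahead of it and the grasp point (between the pads) lies 8 mm behind it; z points along the fingers, x is the direction in which the jaws open and shut, and the axes are right-handed (so a half turn about z gives the same grasp; the last joint's range is limited). The gripper opens to 85 mm and grips with 20 to 120 N. Pads are 22 mm wide; open, the fingers measure 114 mm over their backs; the gripper's body (76 mm by 85 mm) begins 54 mm behind the grasp point. The pads swing forward as they close: fully open they stand 13 mm farther back than shut.
Start: joints at [-86.992, 10.359, 92.074, -0, 77.567, -11.82], TCP at [0.147, -0.556, 0.242] pointing down, gripper open.
Joint ranges: [-171.53, 171.53], [-51.25, 118.39], [17.06, 147.69], [-65.23, 245.23], [0, 150.52], [-178.68, 178.68]. Speed limits (degrees/s): [147.25, 147.25, 172.46, 180, 180, 180].

## Interface

Orientations are given as [roll, pitch, yaw] about the fixed x, y, z axes, in that order (R = Rz(yaw) Ry(pitch) Rx(roll)).
In Python, from workcell import arm, camera, camera_model, cut_out gives the robot as it stands.
- The arm moves only by the shell command python3 -m handwheel 'ROWS' [FORCE]. ROWS is JSON, a list of rows, each an object with "dp": the shift along the tool's x, y, z in cm, a list of three; "rot": the turn, a rotation vector about the tool's x, y, z in degrees, a list of three; "grip": the opening in per cent of the stroke, from 0 (shut) to 100 (fully open). A call has exactly 8 rows; each row is the pose to reach, as a shift and turn from the pose commanded when the call began, along the tool's axes at that moment; what a row does not reach only later rows make up. A row lasts 1/12 s, in which the tool goes at most 41.7 mm and 7.16 degrees, less where a joint would pass 70% of its speed; a pose out of reach is approached as far as the arm can. A call with a gripper value outside its range is refused whole. The fingers move at their own pace and stop on an object; FORCE is the grip in N (left out, the last holds). Time passes only in rows, so rows that repeat a pose let the fingers close, or fill a call up. It gives the time, the measured TCP pose, the force and the opening at its end, in the units of the state.
- arm.read_state(): the state, without advancing time (a new reading comes with each control period).
- camera(name): name is "side" or "top"; returns the picture (384x512x3 uint8, red, green, blue); there is no depth.
- camera_model(name): a dict with "intrinsics" (3x3 intrinsics, pixels), "dist_coeffs" ([k1, k2, p1, p2, k3] as OpenCV has them; the pictures are not rectified), "rvec" (rotation vector, rad) and "tvec" (3), from world to camera coordinates, as OpenCV has them. Camera axes: x right, y down, z forward; pixel columns grow to the right and rows downward; lengths in m; the calibration is good to about 2 mm. A picture is of the moment at which its call begins. camera_model takes no time and is no camera call.
- arm.job_done(): hands the job in, once; it reports no verdict.
Trained networks look in the newest picture that a camera, given by its name, has taken for a name from the list of things; names that differ only in an ending like _2 or _b are one class to them, and where a whole thing is asked for, a point or a joint stands for the part that bears it (a point fixed in the world has none). Each returns a list of dicts, best first, with "confidence" (0 to 1); they miss things now and then, are a little off and sometimes report something else, mostly with a low value. They report only what shows in the picture. A call takes as long as a camera call. They do not tell look-alikes from the thing itself.
- cut_out(label, camera): "mask" (384x512 bool, what is visible of it) and "rect" ([left, top, right, bottom] in pixels, round what is visible of it).
The state is a dict: "time": time; "joints": joint angles; "qd": joint speeds; "joint_torque": joint torques, N m; "eef_pos": TCP position; "orientation": TCP orientation; "ft_force": force on the tool from outside, world axes, zero at the start; "ft_torque": the same for the moment, N m; "width": opening from 0.0 (shut) to 1.0 (fully open).
Only numpy, scipy, OpenCV 4.12 (cv2) and the standard library are available. Lean on these libraries where they do the work, as an engineer would, in place of code of your own. Each camera call takes 0.05 s, during which the arm holds its last target.

## Working session

There is one attempt and no reset: what is moved stays moved. The work goes in short steps, Python scripts to look and compute and a shell command to move; the robot and the scene stay as the last step left them, time stands still between calls to the robot, and variables do not carry over. Pictures are saved under pics/ and viewed, and the job is handed in when it is done.

```bash
ls; mkdir -p pics; python3 - <<'E'
from workcell import arm,camera,camera_model
import cv2
for n in("side","top"):
    im=camera(n); cv2.imwrite(f"pics/{n}0.png",cv2.resize(im[...,::-1],(800,600),interpolation=cv2.INTER_CUBIC))
    m=camera_model(n); print(n,m)
print(arm.read_state())
E
```

```text
pics
side {'intrinsics': array([[440.19587604,   0.        , 256.19286356],
       [  0.        , 440.19587604, 178.35431474],
       [  0.        ,   0.        ,   1.        ]]), 'dist_coeffs': array([-0.08444797,  0.        ,  0.        ,  0.        ,  0.        ]), 'rvec': array([ 0.8528501 , -2.55629108,  1.04927413]), 'tvec': array([0.46118254, 0.28394655, 1.43089705])}
top {'intrinsics': array([[368.93455348,   0.        , 256.44552446],
       [  0.        , 368.93455348, 186.87802311],
       [  0.        ,   0.        ,   1.        ]]), 'dist_coeffs': array([0.03234669, 0.        , 0.        , 0.        , 0.        ]), 'rvec': array([ 2.15004113, -2.08782849,  0.21114063]), 'tvec': array([0.04624074, 0.51746255, 1.31916842])}
{'time': 0.1, 'joints': array([-8.69915971e+01,  1.03996199e+01,  9.21251668e+01,  1.02603710e-03,
        7.75661191e+01, -1.18213713e+01]), 'qd': array([-0.0063912 , -0.12576405, -0.08400589, -0.00571782, -0.01960463,
       -0.05483185]), 'joint_torque': array([ 1.14388346e-03, -4.45875514e+01, -3.52235305e+01, -2.70664505e-04,
        4.14596696e-03,  4.93743840e-06]), 'eef_pos': array([ 0.14715528, -0.55536881,  0.24146116]), 'orientation': array([-1.79980397e+02,  8.87726152e-02, -7.51704323e+01]), 'ft_force': array([0.47785124, 0.29511769, 0.33225893]), 'ft_torque': array([-0.01896119, -0.03276668,  0.0655328 ]), 'width': 0.9992245621919015}
```

View pics/side0.png

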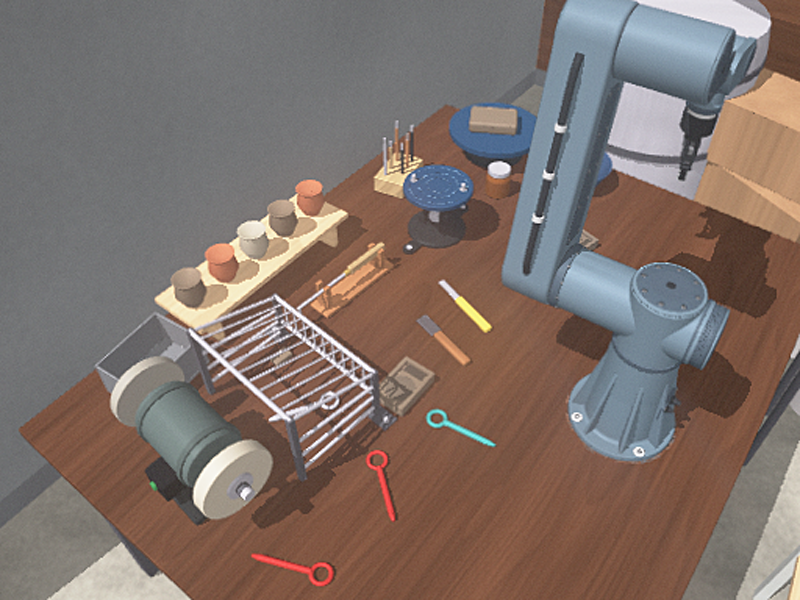

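View pics/top0.png

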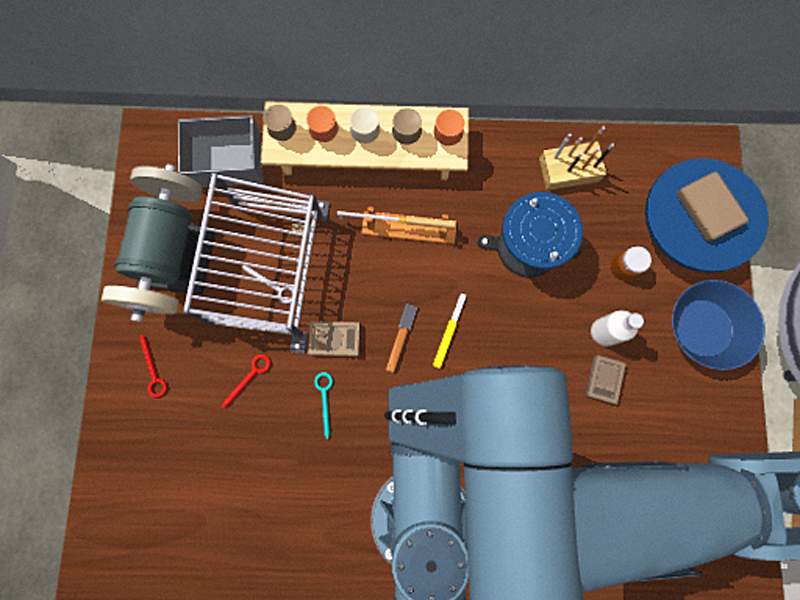

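Look-alikes, in 800x600 top-view pixels: steel pin behind the guard with ring at (283,292), the wanted one. Red at (157,388) and (261,363), turquoise at (323,381), all in front or beside the guard. I'll check the choice in close crops.

```bash
cat > h.py <<'E'
import numpy as np,cv2
from workcell import arm,camera,camera_model,cut_out
from scipy.spatial.transform import Rotation as R
from scipy.optimize import least_squares
M={n:camera_model(n) for n in("side","top")}
def proj(n,P):
    m=M[n]; return cv2.projectPoints(np.atleast_2d(np.array(P,float)),m["rvec"],m["tvec"],m["intrinsics"],m["dist_coeffs"])[0][:,0]
def back(n,uv,z):
    m=M[n]; uv=np.array(uv,float).reshape(-1,1,2)
    d=cv2.undistortPoints(uv,m["intrinsics"],m["dist_coeffs"])[:,0]
    Rm=cv2.Rodrigues(m["rvec"])[0]; C=-Rm.T@m["tvec"]
    D=np.c_[d,np.ones(len(d))]@Rm
    return C+D*((z-C[2])/D[:,2])[:,None]
def fr(x,y,yaw,z=0):
    T=np.eye(4);T[:3,:3]=R.from_euler('z',yaw,degrees=True).as_matrix();T[:3,3]=[x,y,z];return T
def tp(T,P): return np.atleast_2d(P)@T[:3,:3].T+T[:3,3]
def tri(us,ut):
    f=lambda p:np.r_[proj("side",p)[0]-us,proj("top",p)[0]-ut]
    r=least_squares(f,[.5,.2,.05]);return r.x,np.abs(r.fun).max()
def crop(n,im,x0,y0,x1,y1,s,name):
    c=cv2.resize(im[y0:y1,x0:x1,::-1],None,fx=s,fy=s,interpolation=cv2.INTER_CUBIC);cv2.imwrite(f"pics/{name}.png",c)
E
python3 - <<'E'
from h import *
ims={n:camera(n) for n in M}
np.savez("im0.npz",**ims)
for l in["pin","hook","rest","stand","wheel","batpin_a","guard","knife","scraper","jar","pin_ring"]:
  for n in M:
    for d in cut_out(l,n)[:3]:
      m=d["mask"];v,u=np.nonzero(m); print(l,n,round(d["confidence"],2),d["rect"],m.sum(),u.mean().round(1),v.mean().round(1))
      if l in("pin","hook","stand","rest","wheel"): np.save(f"m_{l}_{n}.npy",m) if d is not None else 0
crop("side",ims["side"],110,180,270,310,5,"sideguard")
crop("top",ims["top"],110,105,240,235,5,"topguard")
crop("top",ims["top"],200,110,385,235,4.3,"topright")
crop("side",ims["side"],190,90,320,210,5,"sideright")
E
```

```text
pin side 0.64 [272.6, 255.6, 314.6, 284.1] 264 291.5 272.7
pin side 0.56 [172.4, 255.3, 219.6, 271.6] 67 190.9 262.5
pin side 0.51 [161.4, 356.6, 213.0, 377.8] 227 189.7 363.0
pin top 0.63 [201.5, 239.0, 214.3, 279.2] 124 207.3 255.7
pin top 0.6 [143.7, 224.4, 173.1, 258.9] 143 161.7 239.5
pin top 0.56 [88.7, 216.7, 105.8, 256.9] 131 96.5 233.4
hook side 0.81 [192.2, 155.7, 245.1, 198.4] 277 222.8 173.4
hook top 0.81 [220.0, 134.8, 291.2, 146.7] 276 261.1 140.3
hook top 0.65 [322.4, 125.5, 374.2, 173.3] 1940 346.7 146.9
rest side 0.89 [197.6, 157.6, 249.8, 202.7] 764 223.9 182.7
rest top 0.98 [229.3, 134.9, 293.0, 153.4] 681 259.2 146.3
rest top 0.61 [67.3, 103.7, 209.5, 226.6] 5937 123.0 157.8
stand side 0.77 [258.9, 104.9, 300.2, 163.6] 1929 279.6 131.6
stand top 0.79 [308.9, 124.3, 373.8, 179.3] 2478 343.2 149.9
stand top 0.22 [391.0, 158.5, 416.8, 178.5] 380 403.3 168.4
wheel side 0.84 [259.6, 102.3, 302.4, 140.3] 1061 280.2 120.3
wheel top 0.86 [319.5, 124.0, 372.3, 174.1] 2027 346.9 146.9
batpin_a side 0.79 [258.8, 106.0, 301.5, 143.8] 1139 280.1 120.7
batpin_a top 0.65 [323.8,
[... 688 characters left out ...]
, 235.8] 241 257.0 213.3
scraper top 0.35 [198.6, 202.8, 231.3, 228.5] 746 213.8 216.1
jar side 0.59 [256.1, 105.8, 305.5, 143.5] 1182 280.3 120.8
jar side 0.54 [314.7, 101.5, 327.0, 124.8] 284 318.5 114.2
jar side 0.54 [243.1, 231.2, 277.5, 263.8] 778 258.6 247.2
jar top 0.81 [390.7, 156.6, 418.4, 179.4] 401 403.5 168.1
pin_ring side 0.78 [160.5, 353.8, 216.4, 373.8] 292 189.9 362.9
pin_ring side 0.62 [234.8, 290.0, 254.6, 333.8] 277 244.4 306.0
pin_ring side 0.56 [279.1, 262.7, 315.1, 285.9] 170 296.0 274.9
pin_ring top 0.74 [147.8, 236.9, 166.2, 256.5] 42 155.0 246.6
pin_ring top 0.69 [157.7, 168.5, 190.0, 190.9] 105 171.8 180.2
pin_ring top 0.67 [91.6, 215.0, 107.0, 256.9] 174 96.5 235.8
```

View pics/sideguard.png

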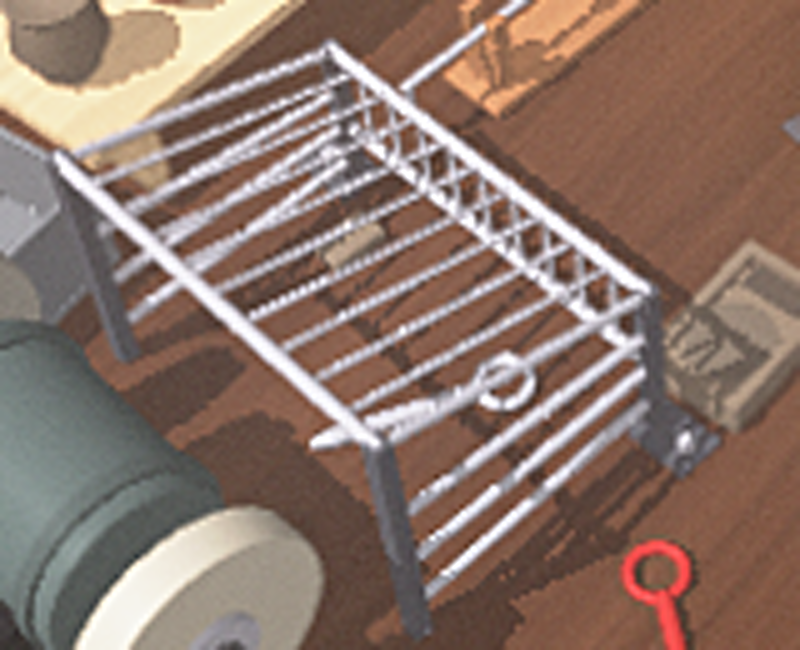

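View pics/topguard.png

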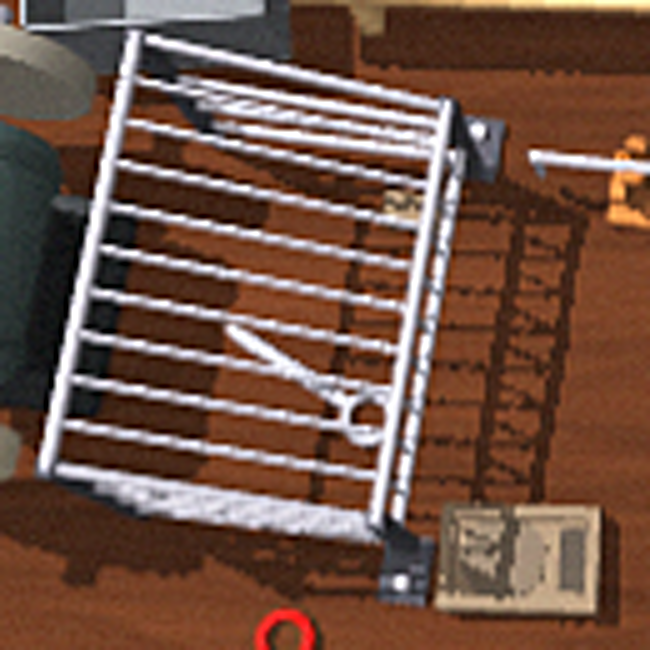

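View pics/topright.png

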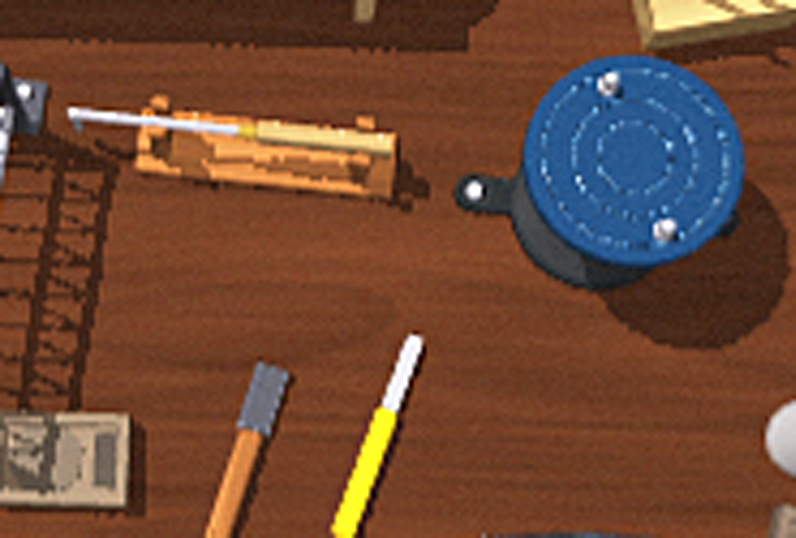

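View pics/sideright.png

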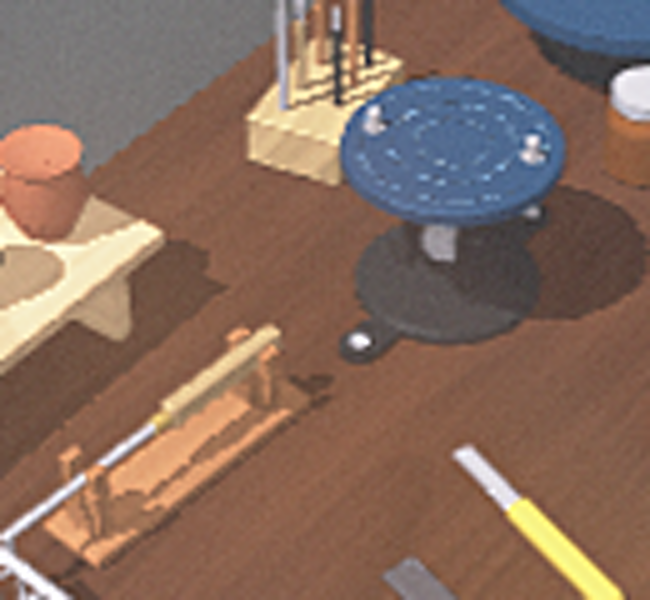

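```bash
python3 - <<'E'
from h import *
def px(c,s,ox,oy): c=np.array(c,float); return (c+.5)/s-.5+[ox,oy]
tg=lambda c:px(c,5,110,105); sg=lambda c:px(c,5,110,180); tr=lambda c:px(c,4.3,200,110); sr=lambda c:px(c,5,190,90)
# guard
P=[[0,-.15,.142],[0,.15,.142],[.205,-.15,.202],[.205,.15,.202]]
T=tg([(448,103),(378,525),(137,38),(47,470)]);S=sg([(332,47),(648,290),(62,158),(375,440)])
f=lambda q:np.r_[(proj("top",tp(fr(*q),P))-T).ravel(),(proj("side",tp(fr(*q),P))-S).ravel()]
r=least_squares(f,[.6,.25,90]);print("guard",r.x,r.fun.round(1))
G=fr(*r.x)
def show(name,t,s,z):
    a=back("top",t,z)[0];b=back("side",s,z)[0];x,e=tri(s,t);print(name,"top",a.round(4),"side",b.round(4),"tri",x.round(4),round(e,2));return (a+b)/2
ring=show("ring",tg((365,415)),sg((503,380)),.006)
tip=show("tip",tg((232,330)),sg((315,442)),.006)
print("pin len",np.linalg.norm(tip-ring),"yaw",np.degrees(np.arctan2(*(tip-ring)[1::-1])))
Gi=np.linalg.inv(G);print("in guard",tp(Gi,ring)*1000,tp(Gi,tip)*1000)
# stand
e1=show("earL",tr((474,190)),sr((358,342)),.012)
e2=show("earR",tr((733,222)),sr((533,212)),.012)
b1=show("bat far",tr((608,82)),sr((373,115)),.166)
b2=show("bat near",tr((665,229)),sr((532,147)),.166)
print("bat mid",(b1+b2)/2,"dist",np.linalg.norm(b1-b2),"ang",np.degrees(np.arctan2(*(b1-b2)[1::-1])))
print("ear mid",(e1+e2)/2,"dist",np.linalg.norm(e1-e2),"ang",np.degrees(np.arctan2(*(e1-e2)[1::-1])))
for n in("top","side"):
    m=np.load(f"m_wheel_{n}.npy");v,u=np.nonzero(m);print("wheel c",back(n,(u.mean(),v.mean()),.142))
# hook
h1=show("hook bend",tr((75,112)),sg((402,90)),.062)
h2=show("handle end",tr((394,141)),sr((275,330)),.070)
h3=show("ferrule",tr((243,129)),sr((160,420)),.064)
show("legtip",tr((75,127)),sg((402,95)),.022)
print("hook ang",np.degrees(np.arctan2(*(h1-h2)[1::-1])),np.linalg.norm((h1-h2)[:2]))
E
```

```text
guard [ 0.56334896  0.28667296 84.00519382] [ 0.3  1.  -0.  -0.8  0.4 -0.2  0.4 -0.6 -0.2  0.1 -0.3  0.1 -0.3  0.2
  0.7  0.9]
ring top [0.5136 0.3438 0.006 ] side [0.5123 0.3403 0.006 ] tri [0.5115 0.3424 0.0098] 0.36
tip top [0.5772 0.4505 0.006 ] side [0.5781 0.451  0.006 ] tri [0.5778 0.4508 0.0058] 0.14
pin len 0.12651206568167192 yaw 59.222856062655325
in guard [[49.81007427 55.92624029  6.        ]] [[164.67123108   2.89589597   6.        ]]
earL top [ 0.6609 -0.1424  0.012 ] side [ 0.6578 -0.1392  0.012 ] tri [ 0.6618 -0.1434  0.007 ] 0.17
earR top [ 0.6378 -0.375   0.012 ] side [ 0.6354 -0.3625  0.012 ] tri [ 0.6435 -0.3794 -0.0035] 0.39
bat far top [ 0.7094 -0.2286  0.166 ] side [ 0.707  -0.2253  0.166 ] tri [ 0.7107 -0.2297  0.1619] 0.1
bat near top [ 0.5871 -0.2722  0.166 ] side [ 0.5829 -0.2658  0.166 ] tri [ 0.5888 -0.2745  0.1581] 0.14
bat mid [ 0.64659418 -0.24796512  0.166     ] dist 0.13017461864303603 ang 18.87369897175609
ear mid [ 0.64798706 -0.25477097  0.012     ] dist 0.22908662661334278 ang 84.30373359744006
wheel c [[ 0.65144345 -0.25401158  0.142     ]]
wheel c [[ 0.64468546 -0.24825336  0.142     ]]
hook bend top [0.7066 0.216  0.062 ] side [0.7048 0.2227 0.062 ] tri [0.7103 0.2173 0.0533] 0.18
handle end top [ 0.6859 -0.0641  0.07  ] side [ 0.68   -0.0612  0.07  ] tri [ 0.686  -0.0654  0.0645] 0.49
ferrule top [0.6949 0.0678 0.064 ] side [0.6916 0.0638 0.064 ] tri [0.6916 0.0668 0.0675] 0.58
legtip top [0.7061 0.2199 0.022 ] side [0.7301 0.2024 0.022 ] tri [0.702  0.2193 0.0526] 1.54
hook ang 85.3959798377579 0.2828935153172294
```

The steel pin's ring is at side crop (503,380) and top crop (365,415), behind the grille, so that choice is confirmed. Next I'll refine the poses and check them with overlays.

```bash
cat >> h.py <<'E'
def box(x0,x1,y0,y1,z0,z1):
    c=[(x,y,z) for x in(x0,x1) for y in(y0,y1) for z in(z0,z1)]
    return [(c[i],c[j]) for i in range(8) for j in range(i+1,8) if sum(a!=b for a,b in zip(c[i],c[j]))==1]
def circ(r,z,n=40,ax='z',c=(0,0,0)):
    a=np.linspace(0,2*np.pi,n+1);P=np.c_[r*np.cos(a),r*np.sin(a),0*a+z]
    if ax=='x':P=np.c_[0*a+z,r*np.cos(a),r*np.sin(a)]
    P=P+np.array(c);return list(zip(P[:-1],P[1:]))
m=.001
MOD={'guard':[((0,-.15,.142),(0,.15,.142)),((.205,-.15,.202),(.205,.15,.202)),((0,-.15,0),(0,-.15,.142)),((0,.15,0),(0,.15,.142)),((0,-.15,.063),(0,.15,.063)),((0,.15,.142),(.205,.15,.202))],
'pin':circ(.022,.006)+circ(.014,.006)+[((.022,-.006,.006),(.118,-.006,.006)),((.022,.006,.006),(.118,.006,.006)),((.118,-.006,.006),(.132,-.003,.006)),((.118,.006,.006),(.132,.003,.006))],
'hook':box(-.1,.02,-.008,.008,-.011,.011)+[((.036,0,0),(.18,0,0)),((.18,0,0),(.18,0,-.04))],
'rest':box(-.083,-.067,-.03,.03,.012,.073)+box(.097,.113,-.03,.03,.012,.08),
'stand':circ(.078,0)+circ(.09,.148)+circ(.09,.132)+[((0,-.129,.0),(0,.129,0))]+box(-.032,-.024,-.022,.022,0,.09)+box(.024,.032,-.022,.022,0,.09),
'bat':circ(.005,.166,12,c=(0,.065,0))+circ(.005,.166,12,c=(0,-.065,0))}
def over(n,im,items,win,s,name):
    x0,y0,x1,y1=win
    c=cv2.resize(im[y0:y1,x0:x1,::-1],None,fx=s,fy=s,interpolation=cv2.INTER_CUBIC)
    cols=[(0,255,0),(0,0,255),(255,255,0),(255,0,255),(0,255,255)]
    for k,(mod,T) in enumerate(items):
        for a,b in MOD[mod]:
            p=(proj(n,tp(T,[a,b]))+.5-[x0,y0])*s-.5
            cv2.line(c,tuple(np.round(p[0]*8).astype(int).tolist()),tuple(np.round(p[1]*8).astype(int).tolist()),cols[k%5],1,cv2.LINE_AA,3)
    cv2.imwrite(f"pics/{name}.png",c)
E
cat > poses.py <<'E'
from h import *
G=fr(.5633,.2867,84.0)
PIN=fr(.5128,.3421,59.2)
HK=fr(.6943,.0365,85.2,.062)
RS=fr(.6943,.0365,85.2)
ST=fr(.6485,-.2505,-5.5)
BT=fr(.6485,-.2505,-71.3)
E
python3 - <<'E'
from poses import *
d=np.load("im0.npz")
over("top",d["top"],[("guard",G),("pin",PIN),("hook",HK)],(110,105,240,235),5,"o1")
over("side",d["side"],[("guard",G),("pin",PIN),("hook",HK)],(110,180,270,310),5,"o2")
over("top",d["top"],[("rest",RS),("hook",HK),("stand",ST),("bat",BT)],(200,110,385,235),4.3,"o3")
over("side",d["side"],[("rest",RS),("hook",HK),("stand",ST),("bat",BT)],(180,90,310,215),5,"o4")
for l in["blank","scraper","knife"]:
    pass
for nm,p in dict(scr=(257,213),kn=(286.4,214),bl=(213.8,216),knT=(297,190),scT=(264,196)).items(): print(nm,back("top",p,.012).round(3))
E
```

```text
scr [[0.423 0.056 0.012]]
kn [[ 0.423 -0.054  0.012]]
bl [[0.407 0.218 0.012]]
knT [[ 0.516 -0.094  0.012]]
scT [[0.489 0.032 0.012]]
```

View pics/o1.png

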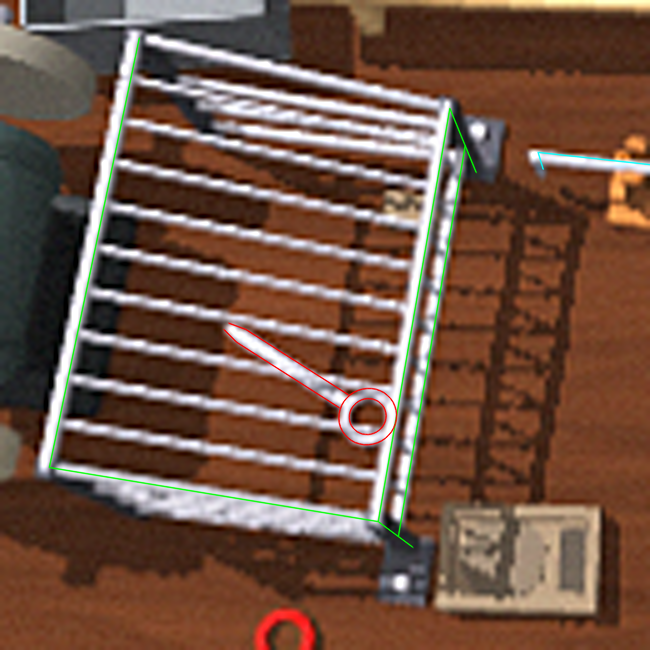

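View pics/o2.png

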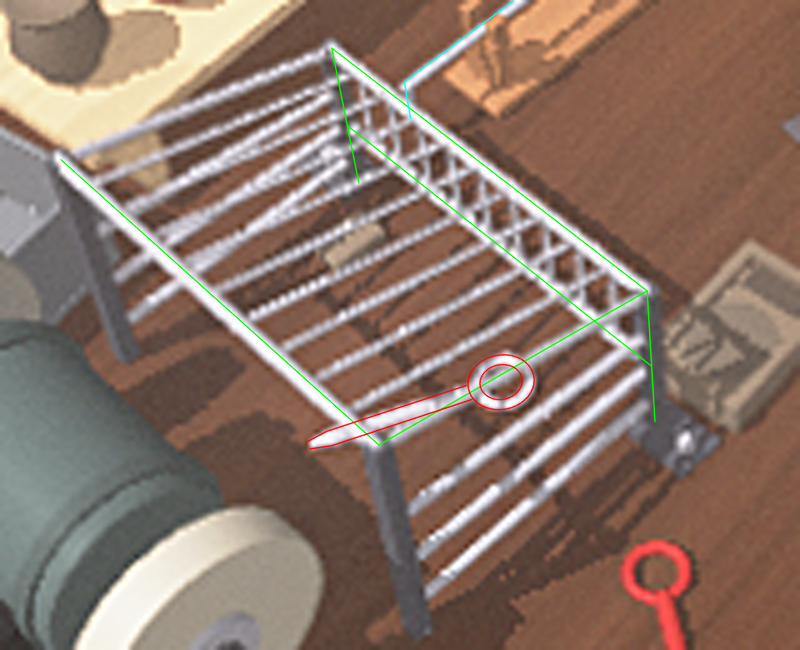

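View pics/o3.png

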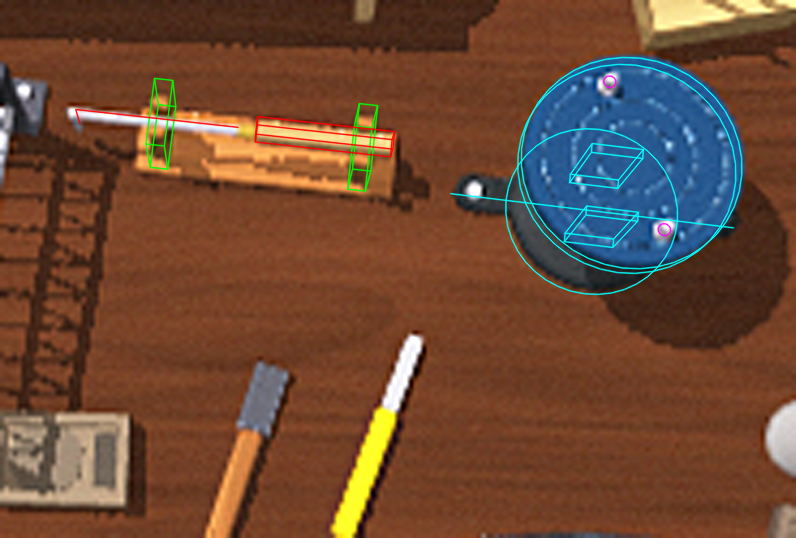

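View pics/o4.png

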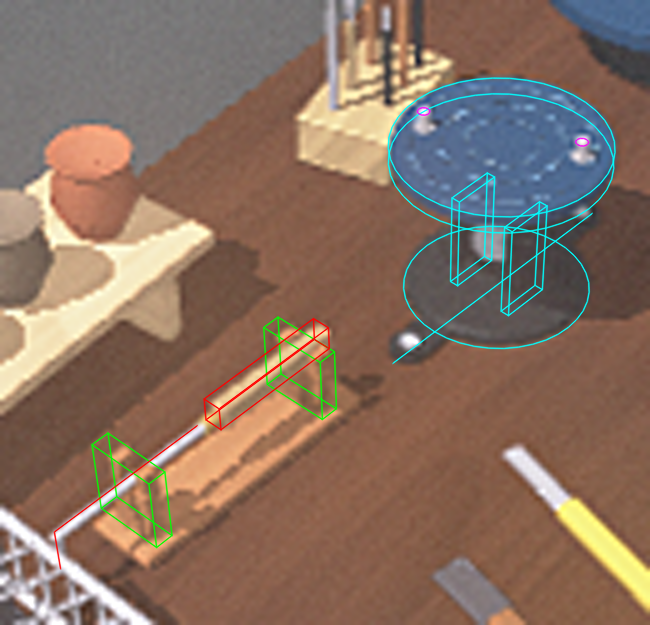

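```bash
cat >> h.py <<'E'
def Rdown(yaw,lean=0,):
    # tool x horizontal; lean: tilt about tool x
    return R.from_euler('z',yaw,degrees=True)*R.from_euler('x',180,degrees=True)*R.from_euler('x',lean,degrees=True)
def cur():
    s=arm.read_state(); return s,np.array(s["eef_pos"]),R.from_euler('xyz',s["orientation"],degrees=True)
def go(p,Rt,grasp=True,frm=None):
    """row to bring grasp point (or TCP) to p with orientation Rt"""
    if frm is None: s,p0,R0=cur()
    else: p0,R0=frm
    p=np.array(p,float)
    if grasp: p=p+Rt.apply([0,0,.008])
    dp=R0.inv().apply(p-p0)*100; rv=(R0.inv()*Rt).as_rotvec(degrees=True)
    print("dp",dp.round(2).tolist(),"rot",rv.round(1).tolist()," rows>=",round(max(np.linalg.norm(dp)/4.17,np.linalg.norm(rv)/7.16),1))
    return p,Rt
E
python3 - <<'E'
from poses import *
a=go(HK[:3,3]+[0,0,.17],Rdown(-4.8))
go(HK[:3,3]+[0,0,-.002],Rdown(-4.8),frm=a)
E
```

```text
dp [-43.26, -68.05, 1.83] rot [0.0, 0.0, -70.4]  rows>= 19.3
dp [0.0, -0.0, 17.2] rot [0.0, 0.0, 0.0]  rows>= 4.1
```

```bash
python3 -m handwheel '[{"dp":[-4.3,-6.8,-1.5],"rot":[0,0,-7],"grip":100},{"dp":[-43.3,-68,-3],"rot":[0,0,-70.4],"grip":100},{"dp":[-43.3,-68,-3],"rot":[0,0,-70.4],"grip":100},{"dp":[-43.3,-68,-3],"rot":[0,0,-70.4],"grip":100},{"dp":[-43.3,-68,-3],"rot":[0,0,-70.4],"grip":100},{"dp":[-43.3,-68,-3],"rot":[0,0,-70.4],"grip":100},{"dp":[-43.3,-68,-3],"rot":[0,0,-70.4],"grip":100},{"dp":[-43.3,-68,-3],"rot":[0,0,-70.4],"grip":100}]' 60
python3 - <<'E'
from poses import *
go(HK[:3,3]+[0,0,.14],Rdown(-4.8))
E
```

```text
time: 1.97
eef_pos: [0.3737, -0.3099, 0.2588]
orientation: [180.0, -0.0, -17.7]
ft_force: [1.1, -1.2, -0.1]
width: 1.0
dp [20.01, -42.75, 6.48] rot [0.0, -0.0, -12.9]  rows>= 11.4
```

```bash
python3 -m handwheel '[{"dp":[20,-42.8,1],"rot":[0,0,-12.9],"grip":100},{"dp":[20,-42.8,1],"rot":[0,0,-12.9],"grip":100},{"dp":[20,-42.8,1],"rot":[0,0,-12.9],"grip":100},{"dp":[20,-42.8,1],"rot":[0,0,-12.9],"grip":100},{"dp":[20,-42.8,1],"rot":[0,0,-12.9],"grip":100},{"dp":[20,-42.8,1],"rot":[0,0,-12.9],"grip":100},{"dp":[20,-42.8,1],"rot":[0,0,-12.9],"grip":100},{"dp":[20,-42.8,1],"rot":[0,0,-12.9],"grip":100}]'
python3 - <<'E'
from poses import *
go(HK[:3,3]+[0,0,.08],Rdown(-4.8))
E
```

```text
time: 2.63
eef_pos: [0.6015, -0.0662, 0.2515]
orientation: [180.0, -0.0, -5.1]
ft_force: [0.7, -0.9, 0.6]
width: 0.998
dp [8.32, -11.06, 11.75] rot [0.0, -0.0, -0.3]  rows>= 4.4
```

```bash
python3 -m handwheel '[{"dp":[8.3,-11.1,5],"rot":[0,0,0],"grip":100},{"dp":[8.3,-11.1,8],"rot":[0,0,0],"grip":100},{"dp":[8.3,-11.1,8],"rot":[0,0,0],"grip":100},{"dp":[8.3,-11.1,8],"rot":[0,0,0],"grip":100},{"dp":[8.3,-11.1,11],"rot":[0,0,0],"grip":100},{"dp":[8.3,-11.1,11],"rot":[0,0,0],"grip":100},{"dp":[8.3,-11.1,11],"rot":[0,0,0],"grip":100},{"dp":[8.3,-11.1,11],"rot":[0,0,0],"grip":100}]'
python3 - <<'E'
from poses import *
ims={n:camera(n) for n in M}
s,p,Rr=cur();g=p+Rr.apply([0,0,-.008]);print(s["orientation"],p)
MOD['tcp']=[((-.04,0,0),(.04,0,0)),((0,-.011,.011),(0,.011,.011)),((0,0,-.05),(0,0,.011))]
T=np.eye(4);T[:3,:3]=Rr.as_matrix();T[:3,3]=p
over("top",ims["top"],[("hook",HK),("tcp",T)],(210,105,310,190),7,"a1")
over("side",ims["side"],[("hook",HK),("tcp",T)],(180,80,310,215),5,"a2")
go(HK[:3,3]+[0,0,-.002],Rdown(-4.8))
E
```

```text
time: 3.3
eef_pos: [0.6932, 0.0343, 0.1427]
orientation: [180.0, -0.1, -5.2]
ft_force: [0.6, 0.1, 0.2]
width: 0.998
[179.98627305  -0.22333454  -5.20902653] [0.69403307 0.03388305 0.14431095]
dp [-0.03, -0.27, 9.23] rot [0.0, -0.2, -0.4]  rows>= 2.2
```

View pics/a1.png

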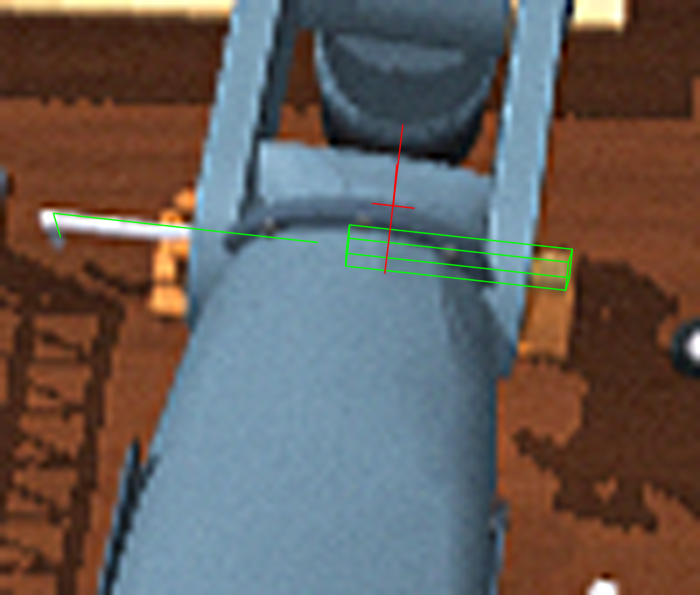

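View pics/a2.png

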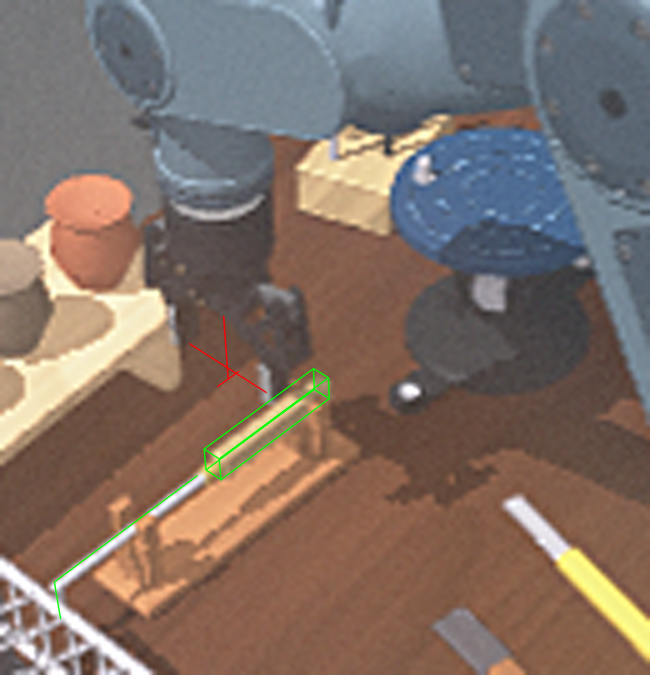

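```bash
python3 -m handwheel '[{"dp":[0,-0.2,4],"rot":[0,0,0],"grip":100},{"dp":[0,-0.2,7],"rot":[0,0,0],"grip":60},{"dp":[0,-0.2,9.2],"rot":[0,0,0],"grip":45},{"dp":[0,-0.2,9.2],"rot":[0,0,0],"grip":40},{"dp":[0,-0.2,9.2],"rot":[0,0,0],"grip":40},{"dp":[0,-0.2,9.2],"rot":[0,0,0],"grip":25},{"dp":[0,-0.2,9.2],"rot":[0,0,0],"grip":0},{"dp":[0,-0.2,9.2],"rot":[0,0,0],"grip":0}]' 30
python3 -m handwheel '[{"dp":[0,0,0],"rot":[0,0,0],"grip":0},{"dp":[0,0,0],"rot":[0,0,0],"grip":0},{"dp":[0,0,0],"rot":[0,0,0],"grip":0},{"dp":[0,0,0],"rot":[0,0,0],"grip":0},{"dp":[0,0,0],"rot":[0,0,0],"grip":0},{"dp":[0,0,0],"rot":[0,0,0],"grip":0},{"dp":[0,0,0],"rot":[0,0,0],"grip":0},{"dp":[0,0,0],"rot":[0,0,0],"grip":0}]' 90
python3 - <<'E'
from h import *
s,p,r=cur();print(s["eef_pos"],s["orientation"],s["ft_force"],s["ft_torque"],s["width"])
E
```

```text
time: 4.07
eef_pos: [0.6945, 0.0365, 0.0529]
orientation: [180.0, -0.2, -5.1]
ft_force: [-4.8, -0.8, 6.5]
width: 0.185
time: 4.73
eef_pos: [0.6945, 0.0365, 0.0531]
orientation: [180.0, -0.2, -5.1]
ft_force: [-5.7, -1.4, 7.9]
width: 0.168
[0.69451254 0.03652507 0.05308276] [179.96002152  -0.20241941  -5.12280402] [-5.65166821 -1.38806386  7.85153682] [-0.15754863  0.75365806  0.10474683] 0.16795540920404692
```

```bash
python3 -m handwheel '[{"dp":[0,0,-1],"rot":[0,0,0],"grip":0},{"dp":[0,0,-3],"rot":[0,0,0],"grip":0},{"dp":[0,0,-6],"rot":[0,0,0],"grip":0},{"dp":[0,0,-8],"rot":[0,0,0],"grip":0},{"dp":[0,0,-8],"rot":[0,0,0],"grip":0},{"dp":[0,0,-8],"rot":[0,0,0],"grip":0},{"dp":[0,0,-8],"rot":[0,0,0],"grip":0},{"dp":[0,0,-8],"rot":[0,0,0],"grip":0}]'
cat >> poses.py <<'E'
def hookpose(tip_xy,yaw,tipz):  # TCP pose
    d=np.array([np.cos(np.radians(yaw)),np.sin(np.radians(yaw))])
    o=np.array(tip_xy)-.18*d
    return np.r_[o,tipz+.04-.0089],Rdown(yaw-90)
def hookT():
    s,p,r=cur();T=np.eye(4);yaw=s["orientation"][2]+90;return fr(p[0],p[1],yaw,p[2]+.0089)
ring=PIN[:2,3]
E
python3 - <<'E'
from poses import *
ims={n:camera(n) for n in M}
s=arm.read_state();print(s["eef_pos"],s["orientation"],s["ft_force"],s["width"])
over("top",ims["top"],[("hook",hookT())],(190,105,310,190),6,"b1")
over("side",ims["side"],[("hook",hookT())],(180,80,310,215),5,"b2")
d=np.array([np.cos(np.radians(100)),np.sin(np.radians(100))])
p,Rt=hookpose(ring-.12*d,100,.0135)
a=go(p+[0,0,.08],Rt,False)
b=go(p,Rt,False,a)
go(hookpose(ring,100,.0135)[0],Rt,False,b)
E
```

```text
time: 5.4
eef_pos: [0.6921, 0.0371, 0.128]
orientation: [-180.0, 0.1, -5.1]
ft_force: [-1.5, 0.3, -1.1]
width: 0.173
[0.69206344 0.03713875 0.12765773] [-1.79993078e+02  1.61471644e-01 -5.13990677e+00] [-0.14399591  0.10419957 -1.36888116] 0.17146976950268003
dp [-12.75, 0.19, 0.34] rot [-0.0, 0.2, -15.1]  rows>= 3.1
dp [0.0, -0.0, 8.0] rot [0.0, 0.0, 0.0]  rows>= 1.9
dp [-0.0, -12.0, -0.0] rot [0.0, 0.0, 0.0]  rows>= 2.9
```

View pics/b1.png

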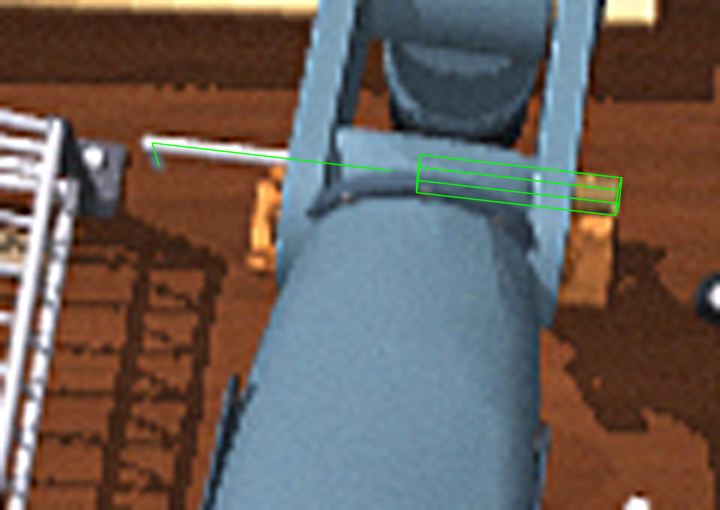

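View pics/b2.png

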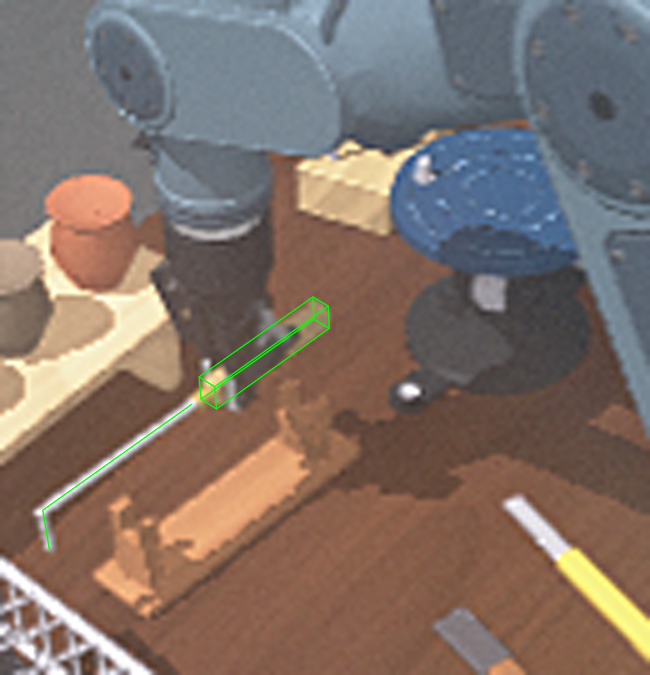

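```bash
python3 -m handwheel '[{"dp":[-4,0.1,0.3],"rot":[0,0,-5],"grip":0},{"dp":[-8,0.2,0.3],"rot":[0,0,-10],"grip":0},{"dp":[-12.7,0.2,0.3],"rot":[0,0,-15.1],"grip":0},{"dp":[-12.7,0.2,0.3],"rot":[0,0,-15.1],"grip":0},{"dp":[-12.7,0.2,4],"rot":[0,0,-15.1],"grip":0},{"dp":[-12.7,0.2,7],"rot":[0,0,-15.1],"grip":0},{"dp":[-12.7,0.2,8],"rot":[0,0,-15.1],"grip":0},{"dp":[-12.7,0.2,8.3],"rot":[0,0,-15.1],"grip":0}]'
python3 - <<'E'
from poses import *
ims={n:camera(n) for n in M}
s=arm.read_state();print(s["eef_pos"],s["orientation"],s["ft_force"],s["width"])
print("tip",tp(hookT(),[.18,0,-.04]))
over("top",ims["top"],[("hook",hookT()),("pin",PIN)],(110,105,310,235),4,"c1")
over("side",ims["side"],[("hook",hookT()),("pin",PIN)],(110,150,270,310),4,"c2")
p,Rt=hookpose(ring,100,.0135)
go(p,Rt,False)
E
```

```text
time: 6.17
eef_pos: [0.5639, 0.0467, 0.0433]
orientation: [-179.9, 0.3, 9.9]
ft_force: [-1.1, 0.4, -0.9]
width: 0.173
[0.56645379 0.04636492 0.04610239] [-1.79978209e+02  6.71852911e-02  9.94894285e+00] [ 0.72283668 -0.2328682  -0.59859105] 0.17227416707997914
tip [[0.53535509 0.22365809 0.01500239]]
dp [-0.16, -12.06, 0.16] rot [-0.0, 0.1, -0.1]  rows>= 2.9
```

View pics/c1.png

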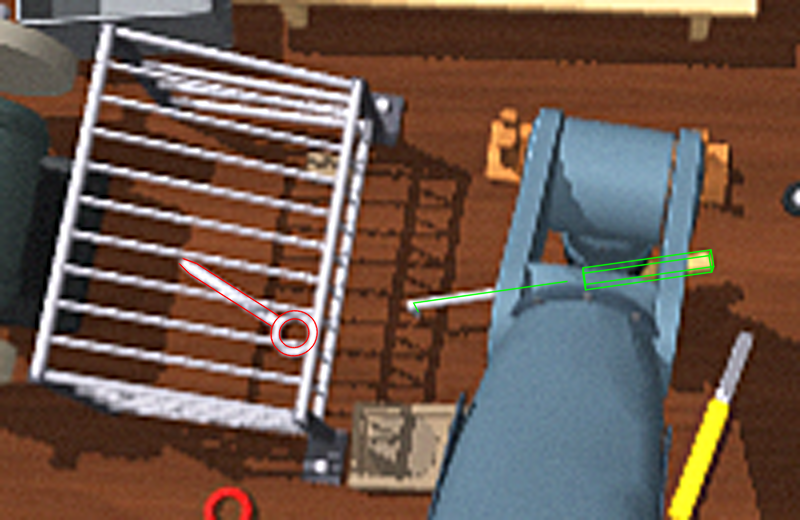

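View pics/c2.png

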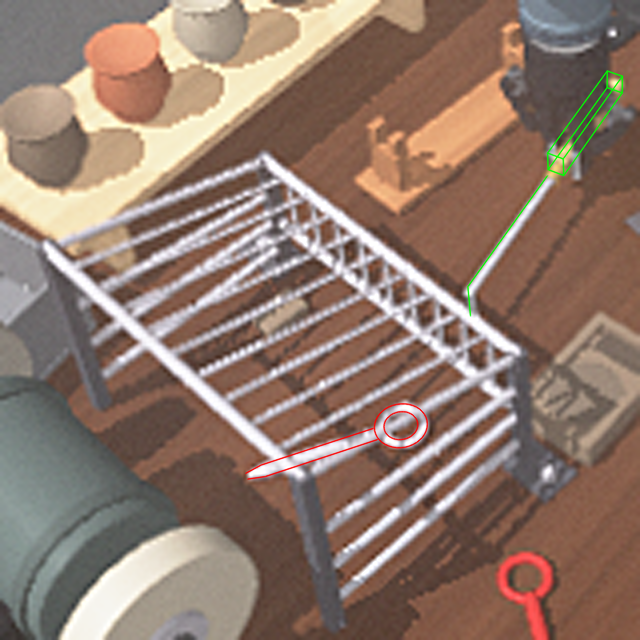

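```bash
python3 -m handwheel '[{"dp":[0,-0.5,0],"rot":[0,0,0],"grip":0},{"dp":[-0.1,-3,0],"rot":[0,0,0],"grip":0},{"dp":[-0.1,-5.5,0],"rot":[0,0,0],"grip":0},{"dp":[-0.1,-8,0],"rot":[0,0,0],"grip":0},{"dp":[-0.1,-10.5,0],"rot":[0,0,0],"grip":0},{"dp":[-0.1,-12.1,0],"rot":[0,0,0],"grip":0},{"dp":[-0.1,-12.1,0],"rot":[0,0,0],"grip":0},{"dp":[-0.1,-12.1,0],"rot":[0,0,0],"grip":0}]'
python3 - <<'E'
from poses import *
ims={n:camera(n) for n in M}
s=arm.read_state();print(s["eef_pos"],s["orientation"],s["ft_force"],s["width"])
print("tip",tp(hookT(),[.18,0,-.04]),ring)
crop("top",ims["top"],130,150,210,220,9,"d1")
crop("side",ims["side"],160,200,260,290,7,"d2")
over("top",ims["top"],[("hook",hookT()),("pin",PIN)],(130,150,210,220),9,"d1o")
over("side",ims["side"],[("hook",hookT()),("pin",PIN)],(160,200,260,290),7,"d2o")
E
```

```text
time: 6.93
eef_pos: [0.5455, 0.1665, 0.0481]
orientation: [180.0, -0.2, 10.1]
ft_force: [0.2, -0.7, -0.2]
width: 0.177
[0.54546651 0.1650967  0.04748029] [ 1.79974158e+02 -1.09929421e-01  9.96372755e+00] [-1.22452918 -0.67792853 -1.32444621] 0.17096054301591906
tip [[0.51432207 0.34238185 0.01638029]] [0.5128 0.3421]
```

View pics/d1.png

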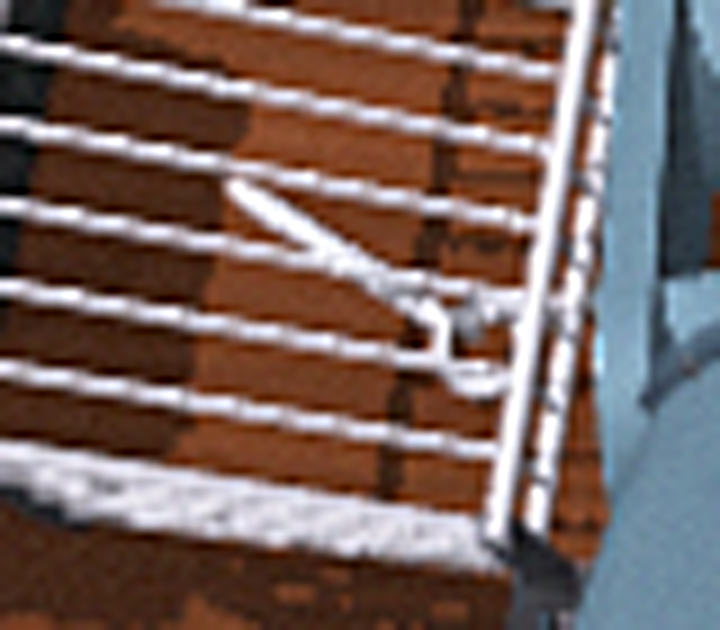

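View pics/d2.png

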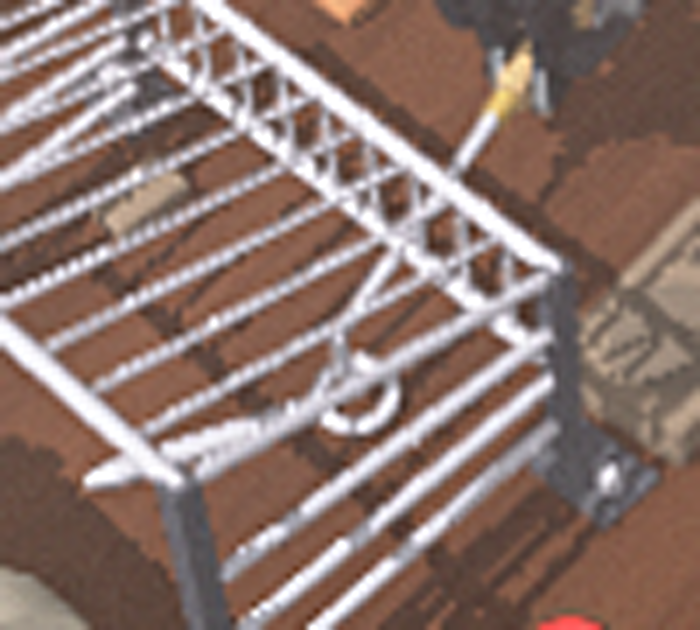

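View pics/d2o.png

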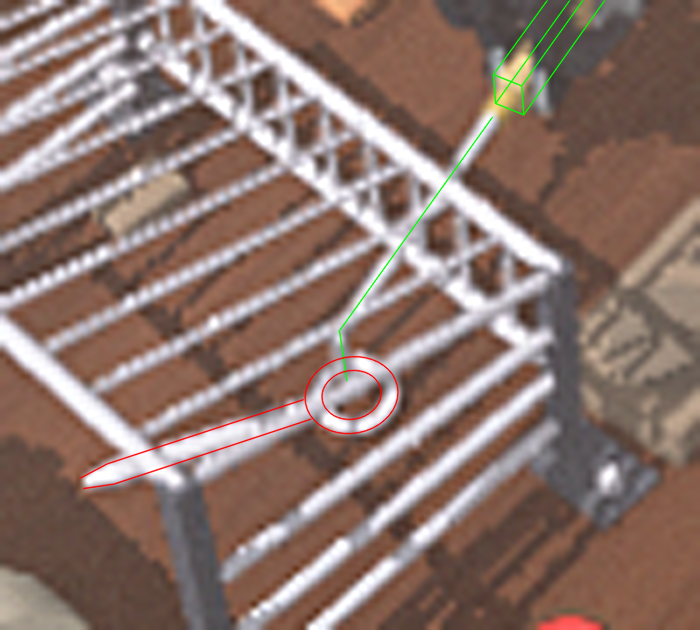

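```bash
python3 -m handwheel '[{"dp":[-0.2,0.2,0.1],"rot":[0,0,0],"grip":0},{"dp":[-0.2,0.2,0.3],"rot":[0,0,0],"grip":0},{"dp":[-0.2,0.2,0.5],"rot":[0,0,0],"grip":0},{"dp":[-0.2,0.2,0.7],"rot":[0,0,0],"grip":0},{"dp":[-0.2,0.2,0.9],"rot":[0,0,0],"grip":0},{"dp":[-0.2,0.2,1.1],"rot":[0,0,0],"grip":0},{"dp":[-0.2,0.2,1.2],"rot":[0,0,0],"grip":0},{"dp":[-0.2,0.2,1.2],"rot":[0,0,0],"grip":0}]'
python3 - <<'E'
from poses import *
ims={n:camera(n) for n in M}
s=arm.read_state();print(s["eef_pos"],s["orientation"],s["ft_force"],s["width"])
print("tip",tp(hookT(),[.18,0,-.04]),ring)
a=ims["top"][150:220,130:210,::-1];b=ims["side"][215:285,180:260,::-1]
cv2.imwrite("pics/e.png",cv2.resize(np.hstack([a,b]),None,fx=5,fy=5,interpolation=cv2.INTER_CUBIC))
E
```

```text
time: 7.7
eef_pos: [0.5426, 0.163, 0.0339]
orientation: [-180.0, 0.0, 10.0]
ft_force: [0.0, -0.7, -1.2]
width: 0.172
[0.54281956 0.16312138 0.03428348] [-1.79999434e+02  1.02982187e-02  9.96529671e+00] [ 0.23616975 -0.60343319 -0.86683197] 0.17428292525603825
tip [[0.51167026 0.34040567 0.00318348]] [0.5128 0.3421]
```

View pics/e.png

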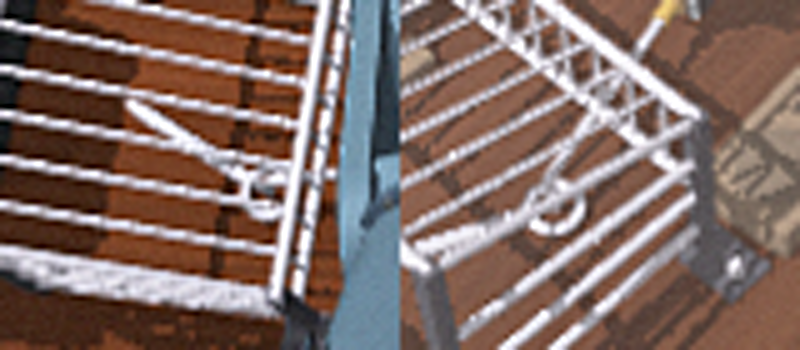

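```bash
python3 -m handwheel '[{"dp":[-0.1,0.5,0],"rot":[0,0,0],"grip":0},{"dp":[-0.2,1.2,0],"rot":[0,0,0],"grip":0},{"dp":[-0.4,2.2,0],"rot":[0,0,0],"grip":0},{"dp":[-0.6,3.4,0],"rot":[0,0,0],"grip":0},{"dp":[-0.8,4.6,0],"rot":[0,0,0],"grip":0},{"dp":[-1,5.8,0],"rot":[0,0,0],"grip":0},{"dp":[-1.2,6.9,0],"rot":[0,0,0],"grip":0},{"dp":[-1.2,6.9,0],"rot":[0,0,0],"grip":0}]'
python3 - <<'E'
from poses import *
ims={n:camera(n) for n in M}
s=arm.read_state();print(s["eef_pos"],s["orientation"],s["ft_force"],s["width"])
print("tip",tp(hookT(),[.18,0,-.04]))
a=ims["top"][130:230,130:250,::-1];b=ims["side"][185:285,170:260,::-1]
cv2.imwrite("pics/f.png",cv2.resize(np.hstack([a,b]),None,fx=3.8,fy=3.8,interpolation=cv2.INTER_CUBIC))
E
```

```text
time: 8.47
eef_pos: [0.5432, 0.0904, 0.0344]
orientation: [180.0, 0.0, 9.8]
ft_force: [-0.4, 0.4, -1.9]
width: 0.17
[0.54301929 0.09223372 0.03441076] [-1.79993752e+02  3.93283386e-03  9.86697698e+00] [-0.12425716  0.38971885 -1.22852236] 0.17354348679223383
tip [[0.51217426 0.2695712  0.00331076]]
```

View pics/f.png

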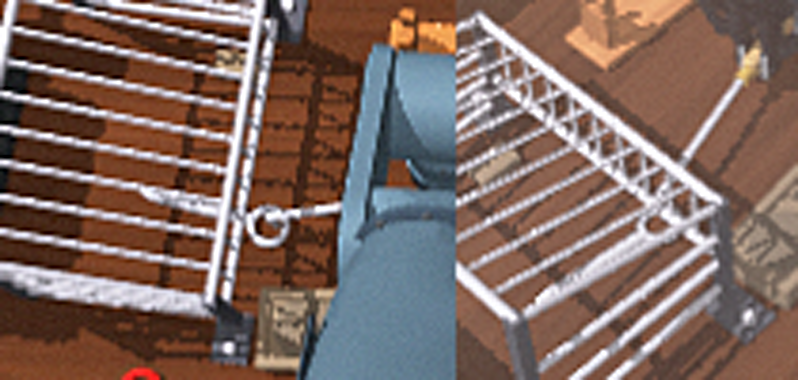

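```bash
python3 -m handwheel '[{"dp":[-0.1,0.8,0],"rot":[0,0,0],"grip":0},{"dp":[-0.4,2.2,0],"rot":[0,0,0],"grip":0},{"dp":[-0.6,3.6,0],"rot":[0,0,0],"grip":0},{"dp":[-0.9,5,0],"rot":[0,0,0],"grip":0},{"dp":[-1.1,6.4,0],"rot":[0,0,0],"grip":0},{"dp":[-1.4,7.8,0],"rot":[0,0,0],"grip":0},{"dp":[-1.6,9.2,0],"rot":[0,0,0],"grip":0},{"dp":[-1.8,10.4,0],"rot":[0,0,0],"grip":0}]'
python3 -m handwheel '[{"dp":[-0.2,1.2,0],"rot":[0,0,0],"grip":0},{"dp":[-0.4,2.4,0],"rot":[0,0,0],"grip":0},{"dp":[-0.6,3.6,0],"rot":[0,0,0],"grip":0},{"dp":[-0.9,4.9,0],"rot":[0,0,0],"grip":0},{"dp":[-1.1,6,0],"rot":[0,0,0],"grip":0},{"dp":[-1.2,6.6,0],"rot":[0,0,0],"grip":0},{"dp":[-1.2,6.6,0],"rot":[0,0,0],"grip":0},{"dp":[-1.2,6.6,0],"rot":[0,0,0],"grip":0}]'
python3 - <<'E'
from poses import *
ims={n:camera(n) for n in M}
s=arm.read_state();print(s["eef_pos"],s["orientation"],s["ft_force"],s["width"])
print("tip",tp(hookT(),[.18,0,-.04]))
a=ims["top"][120:230,160:290,::-1];b=ims["side"][150:260,190:300,::-1]
cv2.imwrite("pics/g.png",cv2.resize(np.hstack([a,b]),None,fx=3.3,fy=3.3,interpolation=cv2.INTER_CUBIC))
E
```

```text
time: 9.23
eef_pos: [0.5433, -0.0131, 0.0344]
orientation: [-180.0, -0.0, 10.0]
ft_force: [0.2, 1.3, -0.9]
width: 0.174
time: 9.9
eef_pos: [0.5428, -0.08, 0.0343]
orientation: [-180.0, 0.0, 9.9]
ft_force: [0.2, 0.8, -1.5]
width: 0.168
[ 0.54272858 -0.07925328  0.03429813] [-1.79990435e+02  1.23844636e-02  9.97774896e+00] [-0.24361496 -0.71486391 -0.90514158] 0.17531764689316745
tip [[0.51154075 0.09802424 0.00319813]]
```

View pics/g.png

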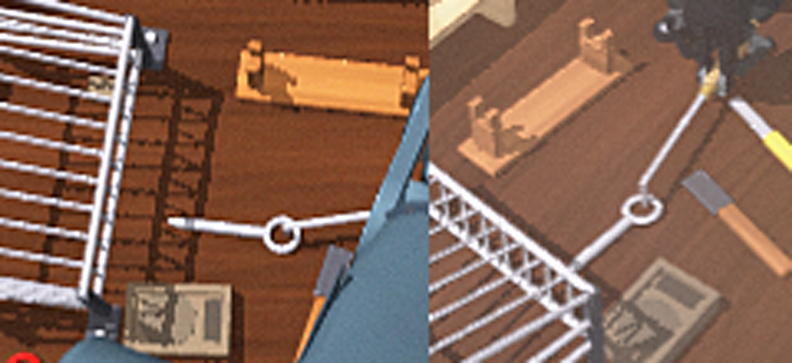

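```bash
python3 -m handwheel '[{"dp":[0,0,-0.6],"rot":[0,0,0],"grip":0},{"dp":[0,0,-2],"rot":[0,0,0],"grip":0},{"dp":[0,0,-5],"rot":[0,0,0],"grip":0},{"dp":[0,0,-9.5],"rot":[0,0,0],"grip":0},{"dp":[0,0,-9.5],"rot":[0,0,0],"grip":0},{"dp":[0,0,-9.5],"rot":[0,0,0],"grip":0},{"dp":[0,0,-9.5],"rot":[0,0,0],"grip":0},{"dp":[0,0,-9.5],"rot":[0,0,0],"grip":0}]'
python3 - <<'E'
from poses import *
go([.6938,.0368,.129],Rdown(-5.1),False)
E
```

```text
time: 10.67
eef_pos: [0.5418, -0.0789, 0.1281]
orientation: [-179.9, 0.1, 10.0]
ft_force: [-1.3, -0.4, -0.9]
width: 0.171
dp [16.98, -8.76, -0.12] rot [-0.1, 0.1, 15.1]  rows>= 4.6
```

```bash
python3 -m handwheel '[{"dp":[3.5,-1.8,0],"rot":[0,0,4],"grip":0},{"dp":[7,-3.6,0],"rot":[0,0,8],"grip":0},{"dp":[10.5,-5.4,0],"rot":[0,0,12],"grip":0},{"dp":[14,-7.2,0],"rot":[0,0,15.1],"grip":0},{"dp":[17,-8.8,0],"rot":[0,0,15.1],"grip":0},{"dp":[17,-8.8,0],"rot":[0,0,15.1],"grip":0},{"dp":[17,-8.8,0],"rot":[0,0,15.1],"grip":0},{"dp":[17,-8.8,0],"rot":[0,0,15.1],"grip":0}]'
python3 - <<'E'
from poses import *
P=[]
for i in range(2):
    im=camera("side"); it=camera("top"); s=arm.read_state();P.append(np.r_[s["eef_pos"],s["orientation"]])
print(np.array(P).round(4))
go([.6938,.0368,.0535],Rdown(-5.1),False)
over("top",it,[("hook",hookT()),("rest",RS)],(190,105,310,190),6,"i1")
over("side",im,[("hook",hookT()),("rest",RS)],(180,100,310,215),5,"i2")
E
```

```text
time: 11.33
eef_pos: [0.6934, 0.0367, 0.1268]
orientation: [180.0, 0.3, -5.1]
ft_force: [0.3, -0.4, -0.9]
width: 0.175
[[ 6.937000e-01  3.580000e-02  1.282000e-01  1.799889e+02  1.504000e-01
  -5.178600e+00]
 [ 6.942000e-01  3.560000e-02  1.292000e-01  1.799937e+02  5.170000e-02
  -5.208900e+00]]
dp [-0.05, -0.12, 7.57] rot [0.0, 0.1, -0.1]  rows>= 1.8
```

View pics/i2.png

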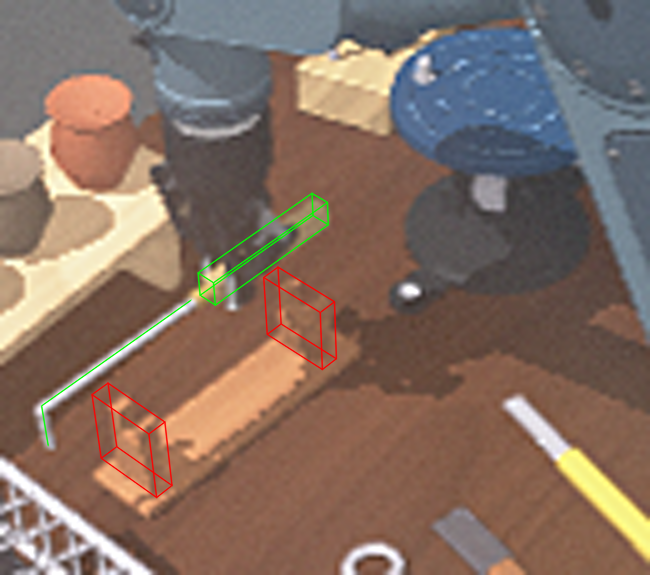

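Aligned as it was when lifted. I'll lower it slowly.

```bash
python3 -m handwheel '[{"dp":[0,-0.1,3],"rot":[0,0,0],"grip":0},{"dp":[0,-0.1,4.5],"rot":[0,0,0],"grip":0},{"dp":[0,-0.1,5.5],"rot":[0,0,0],"grip":0},{"dp":[0,-0.1,6.3],"rot":[0,0,0],"grip":0},{"dp":[0,-0.1,6.9],"rot":[0,0,0],"grip":0},{"dp":[0,-0.1,7.4],"rot":[0,0,0],"grip":0},{"dp":[0,-0.1,7.4],"rot":[0,0,0],"grip":0},{"dp":[0,-0.1,7.4],"rot":[0,0,0],"grip":0}]'
python3 - <<'E'
from poses import *
im=camera("side"); it=camera("top"); s=arm.read_state();print(s["eef_pos"],s["orientation"],s["ft_force"],s["ft_torque"])
crop("side",im,180,100,310,215,5,"j2")
E
```

```text
time: 12.2
eef_pos: [0.6945, 0.0376, 0.0551]
orientation: [180.0, 0.1, -5.1]
ft_force: [-3.5, 0.5, -3.1]
width: 0.172
[0.69454108 0.0376021  0.0552715 ] [ 1.79992709e+02  8.36063060e-02 -5.12497990e+00] [-4.06496902 -0.28633911 -2.8144731 ] [-0.1315763   0.58324476  0.07740085]
```

View pics/j2.png

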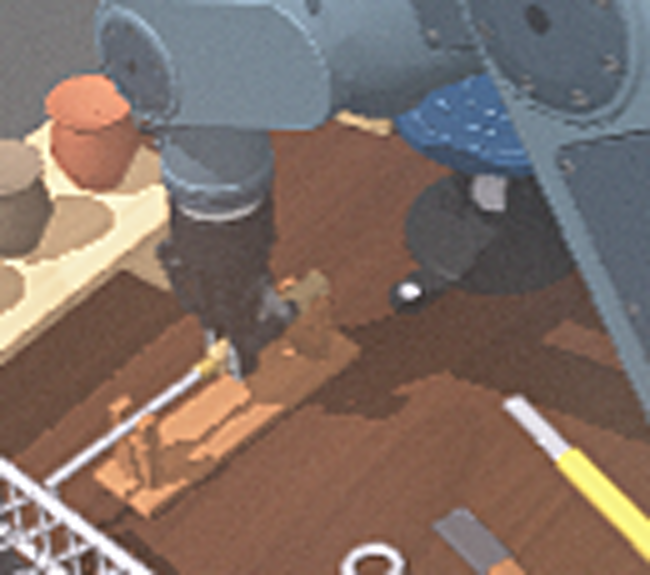

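```bash
python3 -m handwheel '[{"dp":[0,0,0.15],"rot":[0,0,0],"grip":0},{"dp":[0,0,0.2],"rot":[0,0,0],"grip":0},{"dp":[0,0,0.2],"rot":[0,0,0],"grip":10},{"dp":[0,0,0.2],"rot":[0,0,0],"grip":25},{"dp":[0,0,0.2],"rot":[0,0,0],"grip":35},{"dp":[0,0,0.2],"rot":[0,0,0],"grip":45},{"dp":[0,0,0.2],"rot":[0,0,0],"grip":45},{"dp":[0,0,0.2],"rot":[0,0,0],"grip":45}]'
python3 -m handwheel '[{"dp":[0,0,-1],"rot":[0,0,0],"grip":45},{"dp":[0,0,-4],"rot":[0,0,0],"grip":45},{"dp":[0,0,-8],"rot":[0,0,0],"grip":45},{"dp":[0,0,-12],"rot":[0,0,0],"grip":45},{"dp":[0,4,-15],"rot":[0,0,0],"grip":45},{"dp":[0,8,-16],"rot":[0,0,0],"grip":45},{"dp":[0,12,-16],"rot":[0,0,0],"grip":45},{"dp":[0,16,-16],"rot":[0,0,0],"grip":45}]'
python3 - <<'E'
from poses import *
im=camera("side"); it=camera("top"); s=arm.read_state();print(s["eef_pos"],s["orientation"],s["ft_force"],s["joints"])
np.savez("im1.npz",side=im,top=it)
over("side",im,[("hook",HK)],(180,100,310,215),5,"k2")
over("top",it,[("hook",HK)],(150,100,310,220),5,"k1")
E
```

```text
time: 12.97
eef_pos: [0.6958, 0.0374, 0.054]
orientation: [-180.0, -0.1, -5.1]
ft_force: [0.2, -0.4, 0.7]
width: 0.452
time: 13.63
eef_pos: [0.6821, -0.1195, 0.2171]
orientation: [179.9, -0.3, -5.0]
ft_force: [0.5, -0.8, 0.1]
width: 0.445
[ 0.68079003 -0.12519919  0.21505616] [ 1.79828044e+02 -1.29677389e-01 -5.51995766e+00] [0.42806451 0.26719962 0.43460109] [-20.15842932  26.16248348  75.03117656  -0.13627315  78.63744675
 -14.61162589]
```

View pics/k2.png

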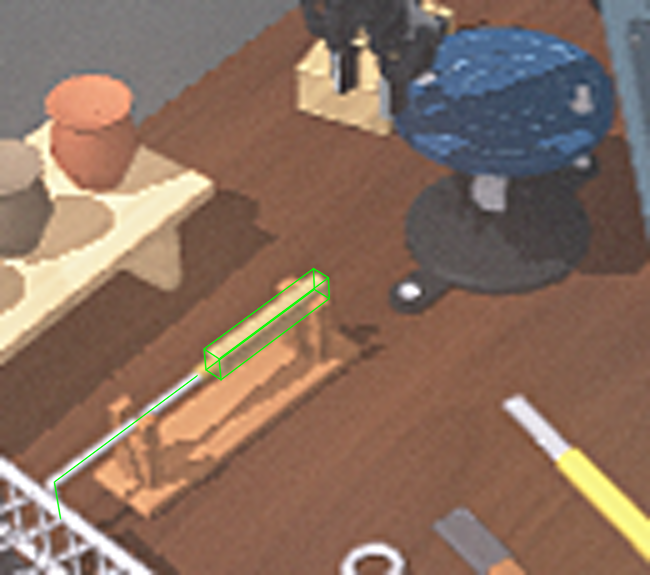

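View pics/k1.png

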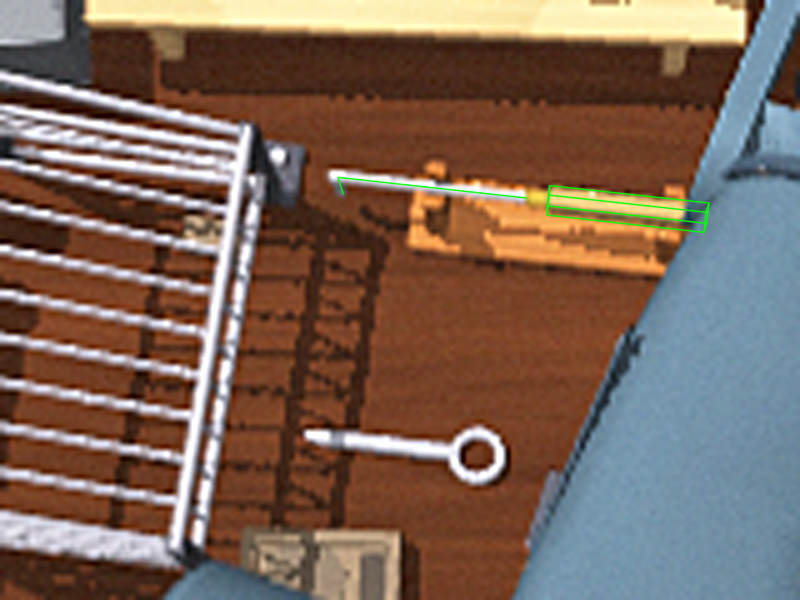

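```bash
python3 - <<'E'
from poses import *
c=np.array([.6485,-.2505])
f=lambda a:np.r_[c+.065*np.array([np.cos(np.radians(a)),np.sin(np.radians(a))])]
a=go(np.r_[f(18.7),.205],Rdown(18.7-90),False)
a=go(np.r_[f(18.7),.165],Rdown(18.7-90),False,a)
for k in range(1,13):
    t=18.7+65.8*k/12; go(np.r_[f(t),.165],Rdown(t-90),False,a)
E
```

```text
dp [3.92, 10.11, 1.04] rot [0.1, -0.2, 65.8]  rows>= 9.2
dp [-0.0, -0.0, 4.0] rot [0.0, 0.0, 0.0]  rows>= 1.0
dp [-0.62, 0.03, 0.0] rot [0.0, 0.0, -5.5]  rows>= 0.8
dp [-1.24, 0.12, 0.0] rot [-0.0, 0.0, -11.0]  rows>= 1.5
dp [-1.84, 0.27, 0.0] rot [0.0, 0.0, -16.4]  rows>= 2.3
dp [-2.43, 0.47, 0.0] rot [-0.0, 0.0, -21.9]  rows>= 3.1
dp [-2.99, 0.73, 0.0] rot [-0.0, 0.0, -27.4]  rows>= 3.8
dp [-3.53, 1.04, 0.0] rot [-0.0, 0.0, -32.9]  rows>= 4.6
dp [-4.04, 1.4, 0.0] rot [-0.0, 0.0, -38.4]  rows>= 5.4
dp [-4.5, 1.81, 0.0] rot [-0.0, 0.0, -43.9]  rows>= 6.1
dp [-4.93, 2.27, 0.0] rot [-0.0, 0.0, -49.3]  rows>= 6.9
dp [-5.31, 2.76, 0.0] rot [-0.0, 0.0, -54.8]  rows>= 7.7
dp [-5.65, 3.28, 0.0] rot [-0.0, 0.0, -60.3]  rows>= 8.4
dp [-5.93, 3.84, 0.0] rot [0.0, 0.0, -65.8]  rows>= 9.2
```

```bash
python3 -m handwheel '[{"dp":[3.9,10.1,1],"rot":[0,0,65.8],"grip":45},{"dp":[3.9,10.1,1],"rot":[0,0,65.8],"grip":45},{"dp":[3.9,10.1,1],"rot":[0,0,65.8],"grip":45},{"dp":[3.9,10.1,1],"rot":[0,0,65.8],"grip":45},{"dp":[3.9,10.1,1],"rot":[0,0,65.8],"grip":45},{"dp":[3.9,10.1,1],"rot":[0,0,65.8],"grip":45},{"dp":[3.9,10.1,1],"rot":[0,0,65.8],"grip":45},{"dp":[3.9,10.1,1],"rot":[0,0,65.8],"grip":45}]' 40
python3 - <<'E'
from poses import *
c=np.array([.6485,-.2505])
f=lambda a:np.r_[c+.065*np.array([np.cos(np.radians(a)),np.sin(np.radians(a))])]
it=camera("top");im=camera("side")
a=go(np.r_[f(18.7),.165],Rdown(18.7-90),False)
crop("side",im,210,80,320,180,6,"l2")
E
```

```text
time: 14.4
eef_pos: [0.7112, -0.2217, 0.2038]
orientation: [-180.0, 0.0, -62.8]
ft_force: [0.4, -0.2, 0.2]
width: 0.451
dp [0.66, 0.47, 3.89] rot [-0.0, -0.0, 8.8]  rows>= 1.2
```

View pics/l2.png

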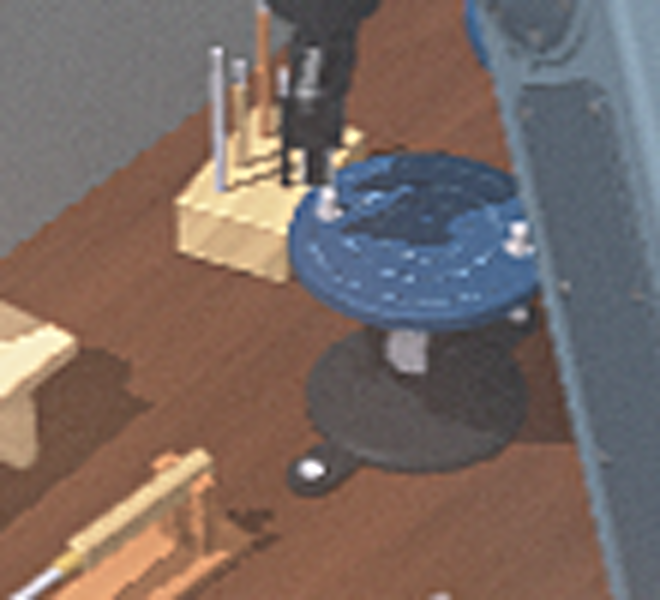

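```bash
python3 -m handwheel '[{"dp":[0.6,0.5,0],"rot":[0,0,7],"grip":45},{"dp":[0.6,0.5,2],"rot":[0,0,8.7],"grip":45},{"dp":[0.6,0.5,3.8],"rot":[0,0,8.7],"grip":45},{"dp":[0.6,0.5,3.8],"rot":[0,0,8.7],"grip":45},{"dp":[0.6,0.5,3.8],"rot":[0,0,8.7],"grip":30},{"dp":[0.6,0.5,3.8],"rot":[0,0,8.7],"grip":15},{"dp":[0.6,0.5,3.8],"rot":[0,0,8.7],"grip":0},{"dp":[0.6,0.5,3.8],"rot":[0,0,8.7],"grip":0}]' 30
python3 - <<'E'
from poses import *
s=arm.read_state();print(s["eef_pos"],s["orientation"],s["ft_force"],s["width"])
im=camera("side")
crop("side",im,210,80,320,180,6,"l3")
E
```

```text
time: 15.17
eef_pos: [0.71, -0.2301, 0.1671]
orientation: [-179.9, -0.1, -71.1]
ft_force: [-0.5, -0.3, 0.8]
width: 0.093
[ 0.70999679 -0.2301177   0.16705333] [-1.79910235e+02 -9.34963058e-02 -7.10827736e+01] [-0.52611745 -0.28701289  0.82923521] 0.09321125682774761
```

View pics/l3.png

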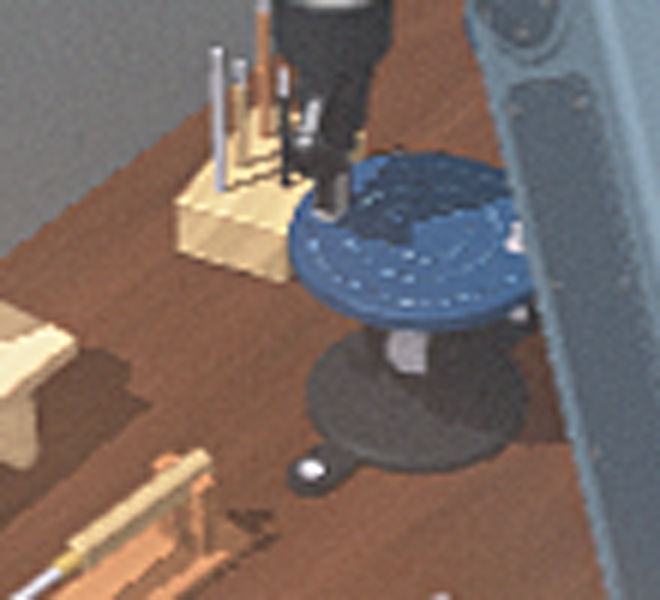

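```bash
python3 -m handwheel '[{"dp":[-0.62,0.03,0],"rot":[0,0,-5.5],"grip":0},{"dp":[-1.24,0.12,0],"rot":[0,0,-11],"grip":0},{"dp":[-1.84,0.27,0],"rot":[0,0,-16.4],"grip":0},{"dp":[-2.43,0.47,0],"rot":[0,0,-21.9],"grip":0},{"dp":[-2.99,0.73,0],"rot":[0,0,-27.4],"grip":0},{"dp":[-3.53,1.04,0],"rot":[0,0,-32.9],"grip":0},{"dp":[-4.04,1.4,0],"rot":[0,0,-38.4],"grip":0},{"dp":[-4.5,1.81,0],"rot":[0,0,-43.9],"grip":0}]'
python3 -m handwheel '[{"dp":[-0.62,0.03,0],"rot":[0,0,-5.5],"grip":0},{"dp":[-1.24,0.12,0],"rot":[0,0,-11],"grip":0},{"dp":[-1.84,0.27,0],"rot":[0,0,-16.4],"grip":0},{"dp":[-2.43,0.47,0],"rot":[0,0,-21.9],"grip":0},{"dp":[-2.43,0.47,0],"rot":[0,0,-21.9],"grip":0},{"dp":[-2.43,0.47,0],"rot":[0,0,-21.9],"grip":0},{"dp":[-2.43,0.47,0],"rot":[0,0,-21.9],"grip":0},{"dp":[-2.43,0.47,0],"rot":[0,0,-21.9],"grip":0}]'
python3 - <<'E'
from poses import *
s=arm.read_state();print(s["eef_pos"],s["orientation"],s["ft_force"],s["width"])
E
```

```text
time: 15.88
eef_pos: [0.6773, -0.196, 0.167]
orientation: [179.8, -0.2, -27.0]
ft_force: [-2.2, -9.4, 0.7]
width: 0.094
time: 16.55
eef_pos: [0.6541, -0.1905, 0.167]
orientation: [179.6, -0.2, -5.4]
ft_force: [-1.0, -13.1, -0.3]
width: 0.089
[ 0.65410771 -0.19048947  0.16704854] [ 1.79622786e+02 -1.55218611e-01 -5.40427099e+00] [ -1.04288967 -13.07545064  -0.28483198] 0.08912072675103315
```

```bash
python3 -m handwheel '[{"dp":[0,0.4,0],"rot":[0,0,0],"grip":10},{"dp":[0,0.4,0],"rot":[0,0,0],"grip":25},{"dp":[0,0.4,0],"rot":[0,0,0],"grip":45},{"dp":[0,0.4,0],"rot":[0,0,0],"grip":45},{"dp":[0,0.4,-3],"rot":[0,0,0],"grip":45},{"dp":[0,-3,-7],"rot":[0,0,0],"grip":45},{"dp":[-4,-7,-9],"rot":[0,0,0],"grip":45},{"dp":[-8,-11,-9],"rot":[0,0,0],"grip":45}]'
python3 -m handwheel '[{"dp":[-4,-4,0],"rot":[0,0,0],"grip":45},{"dp":[-8,-8,0],"rot":[0,0,0],"grip":45},{"dp":[-12,-12,0],"rot":[0,0,0],"grip":45},{"dp":[-15,-14,0],"rot":[0,0,0],"grip":45},{"dp":[-18,-16,0],"rot":[0,0,0],"grip":45},{"dp":[-18,-16,0],"rot":[0,0,0],"grip":45},{"dp":[-18,-16,0],"rot":[0,0,0],"grip":45},{"dp":[-18,-16,0],"rot":[0,0,0],"grip":45}]'
python3 - <<'E'
from poses import *
s=arm.read_state();print(s["eef_pos"],s["orientation"],s["ft_force"],s["joints"])
it=camera("top");im=camera("side");np.savez("im2.npz",side=im,top=it)
ST=fr(.652,-.2527,-5.5)
over("side",im,[("stand",ST),("bat",ST)],(235,80,335,190),6,"m2")
over("top",it,[("stand",ST),("bat",ST)],(295,110,395,195),7,"m1")
crop("top",it,170,130,300,220,6,"m3")
E
```

```text
time: 17.22
eef_pos: [0.6107, -0.1, 0.2541]
orientation: [179.9, -0.4, -5.4]
ft_force: [0.5, 1.0, 0.2]
width: 0.453
time: 17.88
eef_pos: [0.4435, 0.0774, 0.2505]
orientation: [180.0, -0.1, -5.2]
ft_force: [-0.1, -0.4, -0.2]
width: 0.448
[0.4434881  0.07743368 0.25053423] [ 1.7999258e+02 -8.3806564e-02 -5.1521925e+00] [-0.14491658 -0.44859409 -0.2037667 ] [-5.25952714e+00 -6.76227652e+00  1.08705104e+02 -7.42556007e-03
  7.79733527e+01 -1.05787281e-01]
```

View pics/m2.png

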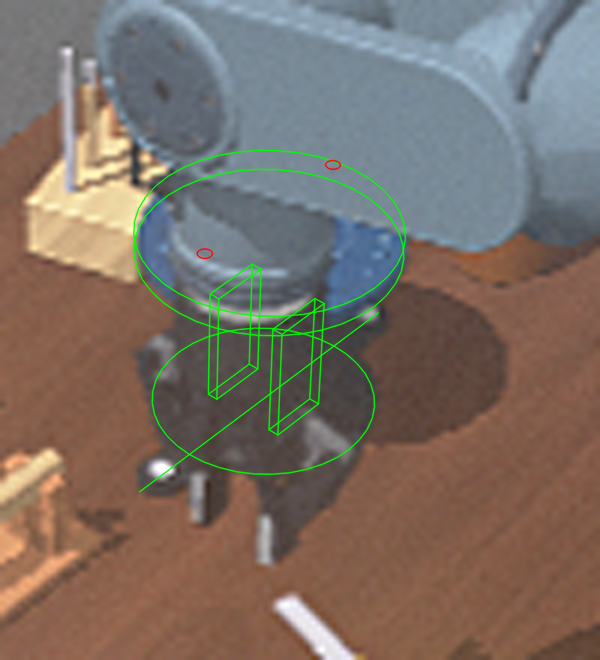

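View pics/m1.png

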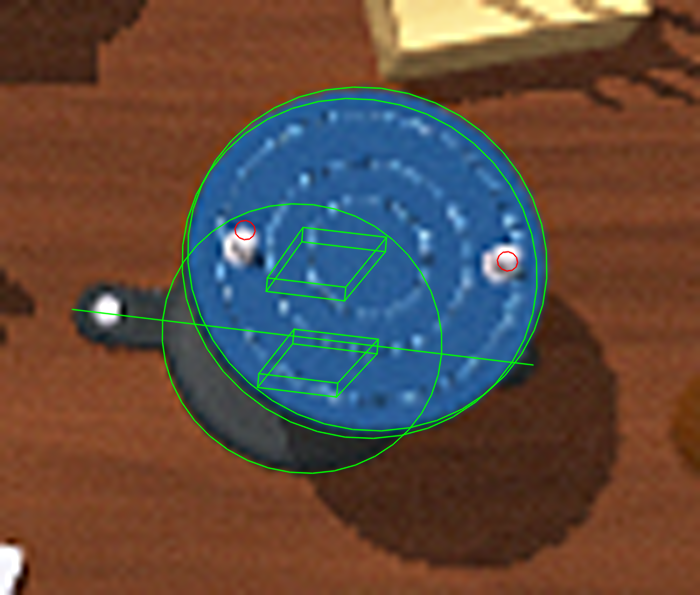

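View pics/m3.png

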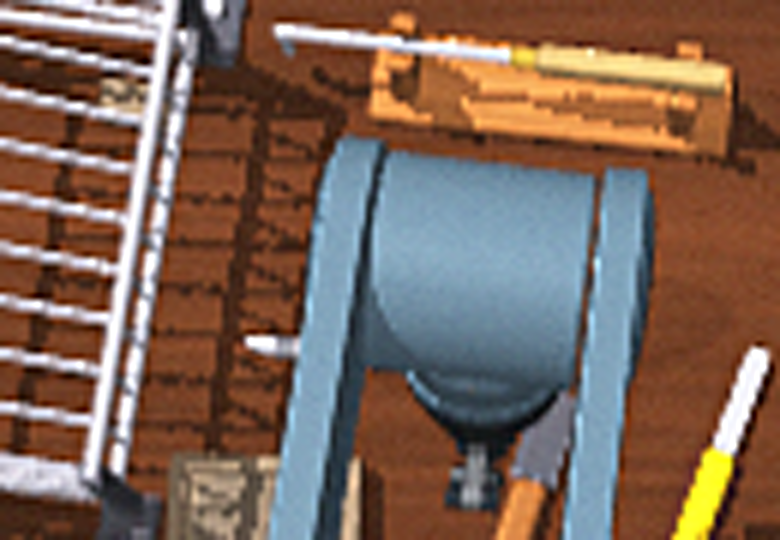

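```bash
python3 - <<'E'
from poses import *
d=np.load("im1.npz")
e=np.array([107.5/7-.5+295,309.5/7-.5+110]);
for z in(.006,.012,.018):
    q=back("top",e,z)[0][:2]-[.652,-.2527]; print("ear ang",z,np.degrees(np.arctan2(q[1],q[0])),np.linalg.norm(q))
t=lambda c:(np.array(c)+.5)/5-.5+[150,100]
r=back("top",t((477,456)),.006)[0];p=back("top",t((306,436)),.006)[0]
print(r,p,np.linalg.norm(r-p),np.degrees(np.arctan2(p[1]-r[1],p[0]-r[0])))
P=fr(r[0],r[1]-.0,np.degrees(np.arctan2(p[1]-r[1],p[0]-r[0])))
over("side",d["side"],[("pin",P)],(200,180,290,270),7,"n2")
over("top",d["top"],[("pin",P)],(200,160,270,210),9,"n1")
E
```

```text
ear ang 0.006 84.21802473781618 0.10994911428727393
ear ang 0.012 85.18683427465216 0.11066062662122154
ear ang 0.018 86.14299583465758 0.11140336871268734
[0.50819561 0.10480029 0.006     ] [0.5198874  0.23634376 0.006     ] 0.13206204303284244 84.92080908819378
```

View pics/n2.png

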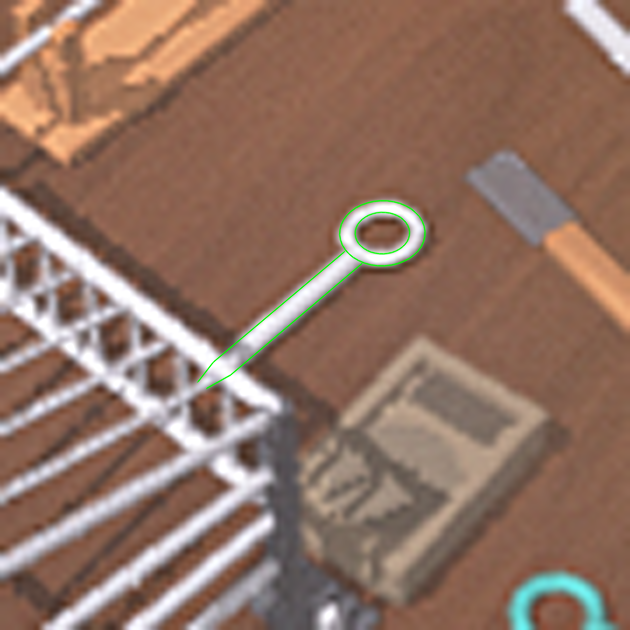

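View pics/n1.png

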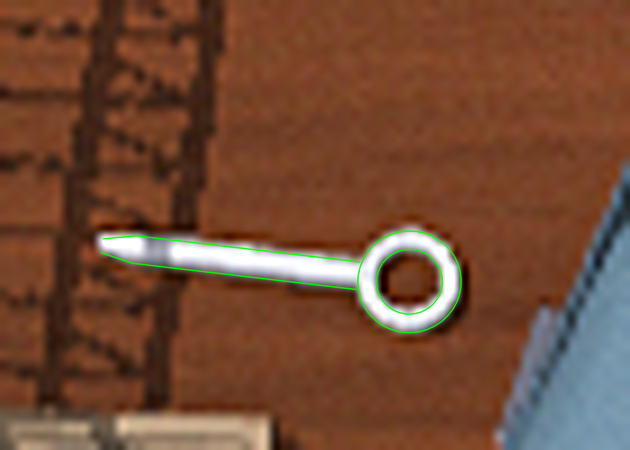

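```bash
sed -i 's/^ST=.*/ST=fr(.652,-.2527,-5.2)/' poses.py; cat >> poses.py <<'E'
PIN2=fr(.5082,.1048,84.9)
LEAN=45
def pinpose(Tpin,cx,cz_rel,lean=LEAN):
    """TCP pose so that lower rear pad corner is at pin x=cx, cz_rel above pin-frame bench plane"""
    yaw=np.degrees(np.arctan2(Tpin[1,0],Tpin[0,0]))
    Rt=Rdown(yaw-90,lean); C=tp(Tpin,[cx,0,cz_rel])[0]
    return C-Rt.apply([0,.011,.011]),Rt
E
python3 - <<'E'
from poses import *
p,Rt=pinpose(PIN2,.031,.001); print(p,Rt.as_euler('xyz',degrees=True))
a=go(p+[0,0,.09],Rt,False); b=go(p,Rt,False,a)
E
```

```text
[0.51095572 0.13567727 0.01655635] [-135.     0.    -5.1]
dp [5.99, -6.56, 14.41] rot [45.0, -0.2, -0.2]  rows>= 6.3
dp [0.0, 6.36, 6.36] rot [0.0, 0.0, 0.0]  rows>= 2.2
```

```bash
python3 -m handwheel '[{"dp":[1,-1,2],"rot":[7,0,0],"grip":40},{"dp":[2,-2,4],"rot":[14,0,0],"grip":40},{"dp":[3,-3,7],"rot":[21,0,0],"grip":40},{"dp":[4,-4,10],"rot":[28,0,0],"grip":40},{"dp":[5,-5.5,12],"rot":[35,0,0],"grip":40},{"dp":[6,-6.6,14],"rot":[42,0,0],"grip":40},{"dp":[6,-6.6,14.4],"rot":[45,0,0],"grip":40},{"dp":[6,-6.6,14.4],"rot":[45,0,0],"grip":40}]'
python3 - <<'E'
from poses import *
p,Rt=pinpose(PIN2,.031,.001)
im=camera("side");it=camera("top")
s=arm.read_state();print(s["eef_pos"],s["orientation"],s["joints"])
a=go(p,Rt,False)
crop("side",im,190,150,300,270,5,"q2");crop("top",it,180,120,300,220,5,"q1")
E
```

```text
time: 18.65
eef_pos: [0.5094, 0.1343, 0.1019]
orientation: [-134.8, 0.5, -5.6]
ft_force: [-1.1, -0.0, -0.8]
width: 0.403
[0.51074967 0.13482374 0.1052548 ] [-1.35075207e+02  1.06097473e-01 -5.46519312e+00] [-23.15838124  20.07460303 110.86499793  44.83325     72.48958407
 -40.89525434]
dp [0.03, 6.2, 6.34] rot [0.1, -0.2, -0.3]  rows>= 2.1
```

View pics/q2.png

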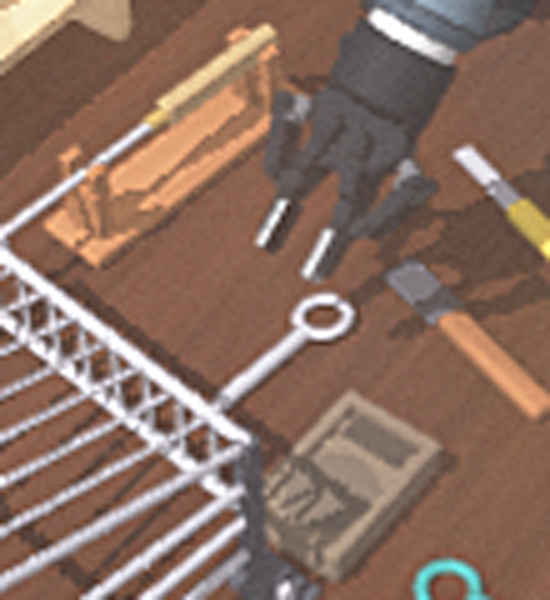

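```bash
python3 -m handwheel '[{"dp":[0,2,2],"rot":[0,0,0],"grip":40},{"dp":[0,4,4],"rot":[0,0,0],"grip":40},{"dp":[0,5,5],"rot":[0,0,0],"grip":40},{"dp":[0,5.5,5.6],"rot":[0,0,0],"grip":40},{"dp":[0,5.8,5.9],"rot":[0,0,0],"grip":40},{"dp":[0,6,6.1],"rot":[0,0,0],"grip":40},{"dp":[0,6.15,6.25],"rot":[0,0,0],"grip":40},{"dp":[0,6.15,6.25],"rot":[0,0,0],"grip":40}]'
python3 - <<'E'
from poses import *
p,Rt=pinpose(PIN2,.031,.001)
im=camera("side");it=camera("top")
s=arm.read_state();print(s["eef_pos"],s["orientation"],s["ft_force"])
a=go(p,Rt,False)
crop("side",im,190,170,290,260,7,"r2");
E
```

```text
time: 19.42
eef_pos: [0.5109, 0.1368, 0.0191]
orientation: [-135.0, -0.1, -5.3]
ft_force: [-0.7, -0.4, -0.2]
width: 0.4
[0.51079964 0.13682588 0.01914587] [-1.35026400e+02 -8.22238989e-02 -5.32541801e+00] [-0.75585249  0.01158846  0.65719173]
dp [0.03, 0.26, 0.1] rot [0.0, -0.2, -0.1]  rows>= 0.1
```

View pics/r2.png

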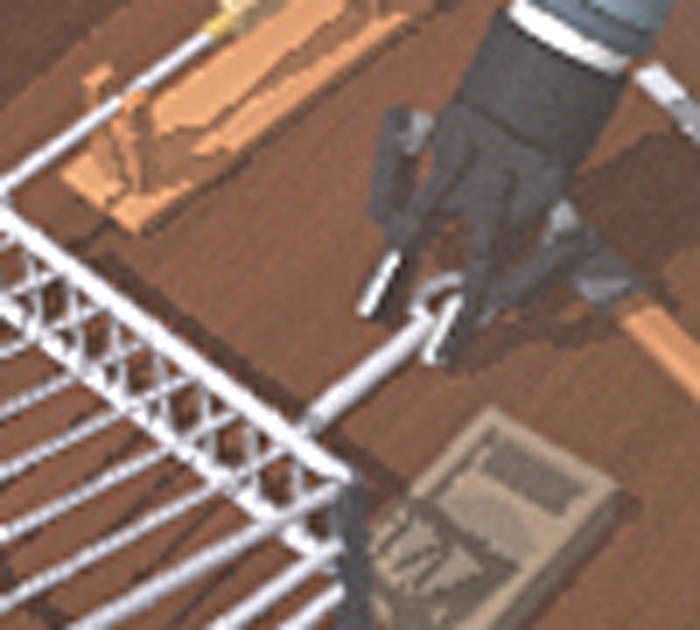

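```bash
python3 -m handwheel '[{"dp":[0,0.1,0.05],"rot":[0,0,0],"grip":40},{"dp":[0,0.22,0.1],"rot":[0,0,0],"grip":40},{"dp":[0,0.22,0.1],"rot":[0,0,0],"grip":30},{"dp":[0,0.22,0.1],"rot":[0,0,0],"grip":22},{"dp":[0,0.22,0.1],"rot":[0,0,0],"grip":15},{"dp":[0,0.22,0.1],"rot":[0,0,0],"grip":0},{"dp":[0,0.22,0.1],"rot":[0,0,0],"grip":0},{"dp":[0,0.22,0.1],"rot":[0,0,0],"grip":0}]' 50
python3 -m handwheel '[{"dp":[0,0.22,0.1],"rot":[0,0,0],"grip":0},{"dp":[0,0,0],"rot":[0,0,0],"grip":0},{"dp":[0,0,0],"rot":[0,0,0],"grip":0},{"dp":[0,-0.5,-0.5],"rot":[0,0,0],"grip":0},{"dp":[0,-1,-1],"rot":[0,0,0],"grip":0},{"dp":[0,-2,-2],"rot":[0,0,0],"grip":0},{"dp":[0,-4,-4],"rot":[0,0,0],"grip":0},{"dp":[0,-6,-6],"rot":[0,0,0],"grip":0}]' 100
python3 - <<'E'
from poses import *
im=camera("side");it=camera("top")
s=arm.read_state();print(s["eef_pos"],s["orientation"],s["ft_force"],s["width"])
_,p,Rr=cur()
# predicted pin pose if held rigidly
p0,R0=pinpose(PIN2,.031,.001)
T0=np.eye(4);T0[:3,:3]=R0.as_matrix();T0[:3,3]=p0
T1=np.eye(4);T1[:3,:3]=Rr.as_matrix();T1[:3,3]=p
rel=np.linalg.inv(T0)@PIN2; np.save("rel.npy",rel)
over("side",im,[("pin",T1@rel)],(190,150,300,260),6,"s2");over("top",it,[("pin",T1@rel)],(180,120,300,220),6,"s1")
E
```

```text
time: 20.18
eef_pos: [0.5102, 0.1361, 0.0162]
orientation: [-135.0, -0.0, -5.3]
ft_force: [-1.2, -0.8, 2.1]
width: 0.103
time: 20.85
eef_pos: [0.5091, 0.1365, 0.1014]
orientation: [-135.0, 0.2, -5.3]
ft_force: [1.1, -0.8, 0.1]
width: 0.076
[0.51264535 0.13543249 0.1050076 ] [-135.08604303   -0.4088488    -5.33596269] [ 0.62609089  0.81816774 -0.56887759] 0.07593856555791606
```

View pics/s2.png

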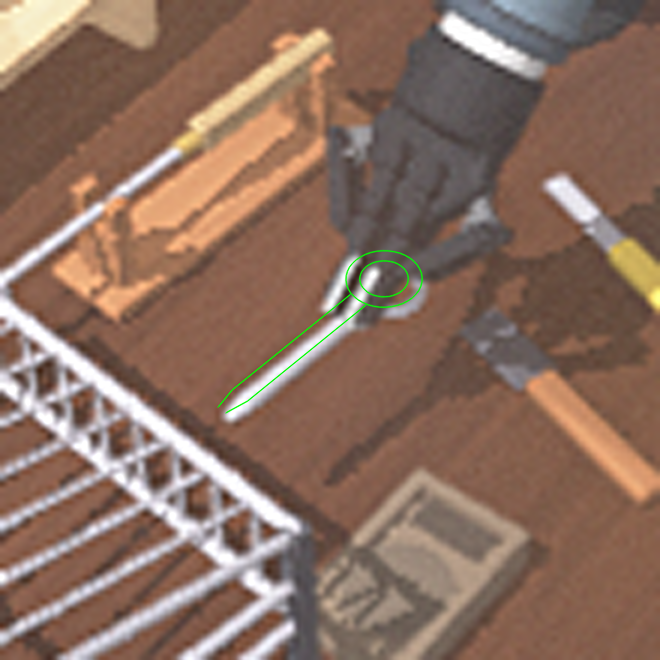

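View pics/s1.png

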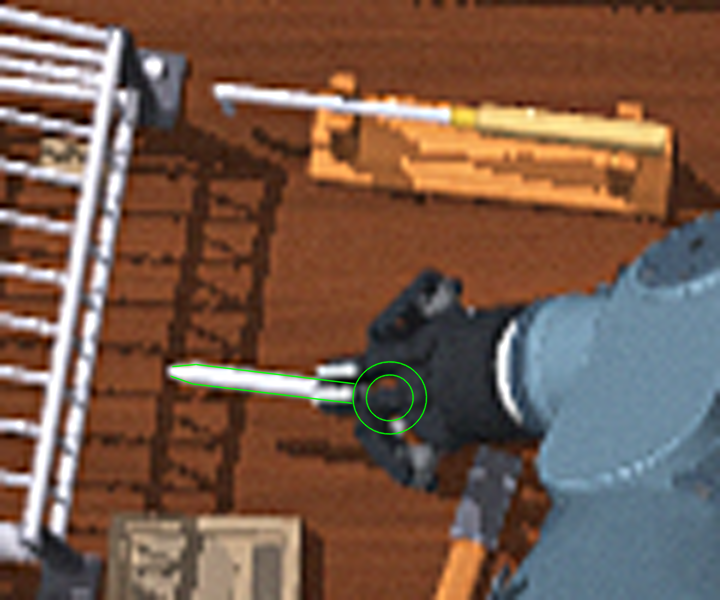

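```bash
python3 -m handwheel '[{"dp":[0,-1,-1],"rot":[0,0,0],"grip":0},{"dp":[0,-3,-3],"rot":[0,0,0],"grip":0},{"dp":[0,-4,-4],"rot":[0,0,0],"grip":0},{"dp":[0,-4,-4],"rot":[0,0,0],"grip":0},{"dp":[0,-4,-4],"rot":[0,0,0],"grip":0},{"dp":[0,-4,-4],"rot":[0,0,0],"grip":0},{"dp":[0,-4,-4],"rot":[0,0,0],"grip":0},{"dp":[0,-4,-4],"rot":[0,0,0],"grip":0}]'
python3 - <<'E'
from poses import *
d=np.load("im0.npz")
im=camera("side");it=camera("top")
s=arm.read_state();print(s["eef_pos"],s["orientation"],s["ft_force"],s["width"],s["joints"].round(1))
_,p,Rr=cur();rel=np.load("rel.npy")
T1=np.eye(4);T1[:3,:3]=Rr.as_matrix();T1[:3,3]=p
over("side",im,[("pin",T1@rel)],(190,130,290,230),7,"t2");over("top",it,[("pin",T1@rel)],(170,130,270,210),8,"t1")
MOD['flask']=circ(.034,0)+circ(.034,.15); MOD['jar']=circ(.035,0)+circ(.035,.085)
for F in [(.434,-.335)]:
  over("top",d["top"],[("flask",fr(*F,0)),("jar",fr(.56,-.40,0))],(330,130,460,260),5,"t3")
E
```

```text
time: 21.62
eef_pos: [0.5094, 0.1364, 0.1564]
orientation: [-135.0, 0.1, -5.3]
ft_force: [-0.8, 0.1, -1.0]
width: 0.074
[0.50969721 0.13626305 0.15669672] [-1.34974533e+02  9.92018148e-02 -5.33703391e+00] [ 1.05840683  0.71191131 -0.92228223] 0.07675714901968594 [-23.1  14.3 110.5  43.7  77.  -36.5]
```

View pics/t2.png

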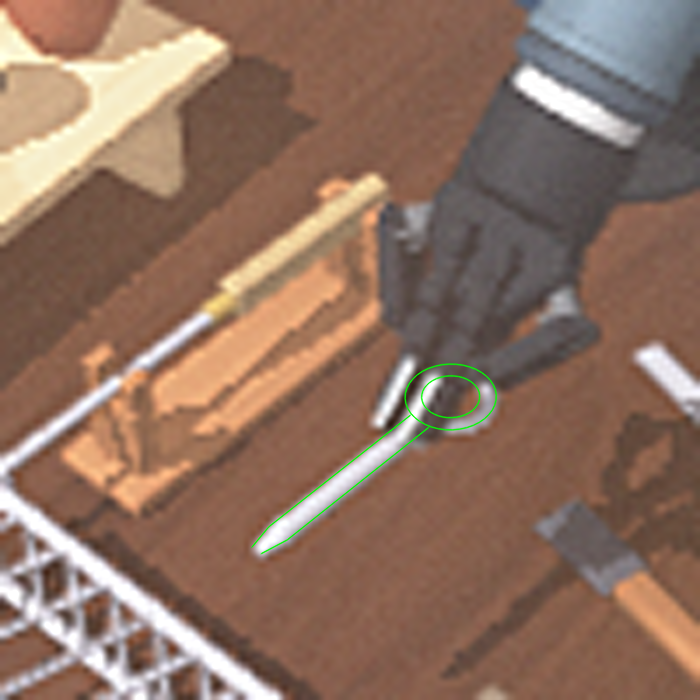

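View pics/t1.png

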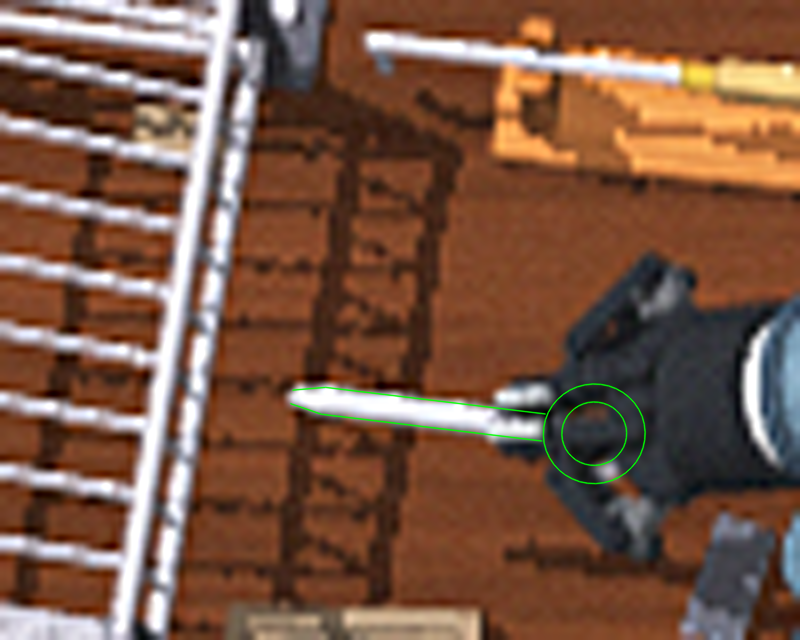

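View pics/t3.png

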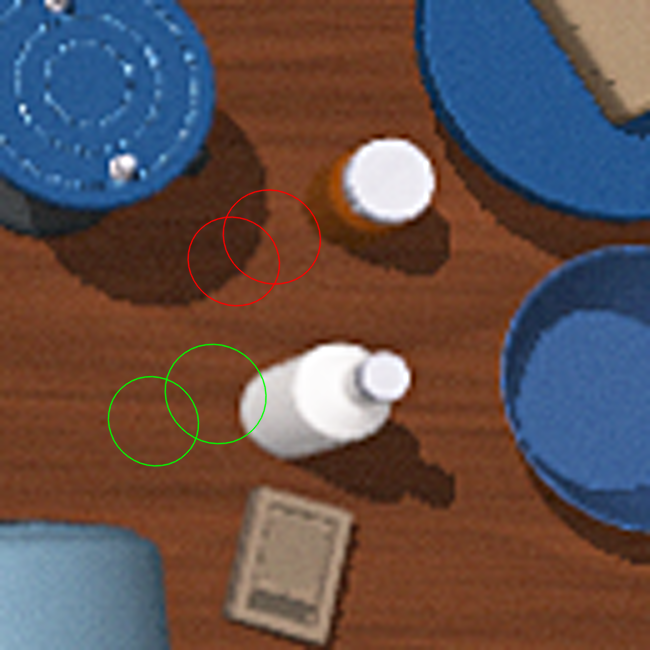

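```bash
cat >> poses.py <<'E'
def held(tipx,dz=0,dy=0,rel=None,ST=ST):
    """TCP pose for pin tip at stand x=tipx (m)"""
    rel=np.load("rel.npy") if rel is None else rel
    L=np.eye(4);L[:3,3]=[tipx-.132,dy,.056+dz]
    T=ST@L@np.linalg.inv(rel)
    return T[:3,3],R.from_matrix(T[:3,:3])
E
python3 - <<'E'
from poses import *
a=held(-.115,.09);print(a[0],a[1].as_euler('xyz',degrees=True))
go(a[0],a[1],False)
# waypoint half
m=Rdown(-50,45); 
go([.45,.0,.165],m,False)
E
```

```text
[ 0.43688897 -0.23312336  0.16255635] [-135.     0.   -95.2]
dp [-3.81, 26.06, -26.91] rot [0.1, 63.6, 63.5]  rows>= 12.6
dp [-4.68, 9.4, -10.57] rot [0.0, 31.7, 31.5]  rows>= 6.2
```

```bash
python3 -m handwheel '[{"dp":[-0.3,2,-2],"rot":[0,5,5],"grip":0},{"dp":[-0.6,4,-4.2],"rot":[0,10,10],"grip":0},{"dp":[-1,6.4,-6.6],"rot":[0,15,15],"grip":0},{"dp":[-1.3,8.8,-9],"rot":[0,20,20],"grip":0},{"dp":[-1.6,11,-11.4],"rot":[0,25,25],"grip":0},{"dp":[-2,13.4,-13.8],"rot":[0,30,30],"grip":0},{"dp":[-2.3,15.6,-16.1],"rot":[0,35,35],"grip":0},{"dp":[-2.6,17.8,-18.4],"rot":[0,40,40],"grip":0}]'
python3 - <<'E'
from poses import *
s=arm.read_state();print(s["joints"].round(1),s["width"])
a=held(-.115,.09);go(a[0],a[1],False)
E
```

```text
time: 22.38
eef_pos: [0.4597, -0.118, 0.1615]
orientation: [-135.0, 0.0, -62.3]
ft_force: [0.7, 0.1, -0.6]
width: 0.081
[-59.3  -5.6 131.4  52.   63.7 -25.3] 0.08084629224865694
dp [9.13, 5.14, -5.29] rot [0.0, 23.3, 23.2]  rows>= 4.6
```

```bash
python3 -m handwheel '[{"dp":[1.8,1,-1],"rot":[0,4.5,4.5],"grip":0},{"dp":[3.6,2,-2],"rot":[0,9,9],"grip":0},{"dp":[5.4,3,-3],"rot":[0,13.5,13.5],"grip":0},{"dp":[7.2,4,-4],"rot":[0,18,18],"grip":0},{"dp":[9.1,5.1,-5.2],"rot":[0,23.2,23.2],"grip":0},{"dp":[9.1,5.1,-5.2],"rot":[0,23.2,23.2],"grip":0},{"dp":[9.1,5.1,-5.2],"rot":[0,23.2,23.2],"grip":0},{"dp":[9.1,5.1,-5.2],"rot":[0,23.2,23.2],"grip":0}]'
python3 - <<'E'
from poses import *
s=arm.read_state();print(s["joints"].round(1),s["width"])
a=held(-.115,.09);go(a[0],a[1],False)
im=camera("side");it=camera("top");np.savez("im3.npz",side=im,top=it)
_,p,Rr=cur();rel=np.load("rel.npy")
T1=np.eye(4);T1[:3,:3]=Rr.as_matrix();T1[:3,3]=p
over("side",im,[("pin",T1@rel),("stand",ST)],(240,90,350,200),6,"u2");over("top",it,[("pin",T1@rel),("stand",ST)],(280,110,390,230),5,"u1")
E
```

```text
time: 23.05
eef_pos: [0.4392, -0.2299, 0.1623]
orientation: [-135.0, 0.0, -94.5]
ft_force: [0.2, -0.4, -0.7]
width: 0.079
[-66.3 -12.  136.5  57.7  47.5  -9.7] 0.07948707956853668
dp [0.34, 0.12, -0.17] rot [0.0, 0.5, 0.4]  rows>= 0.1
```

View pics/u2.png

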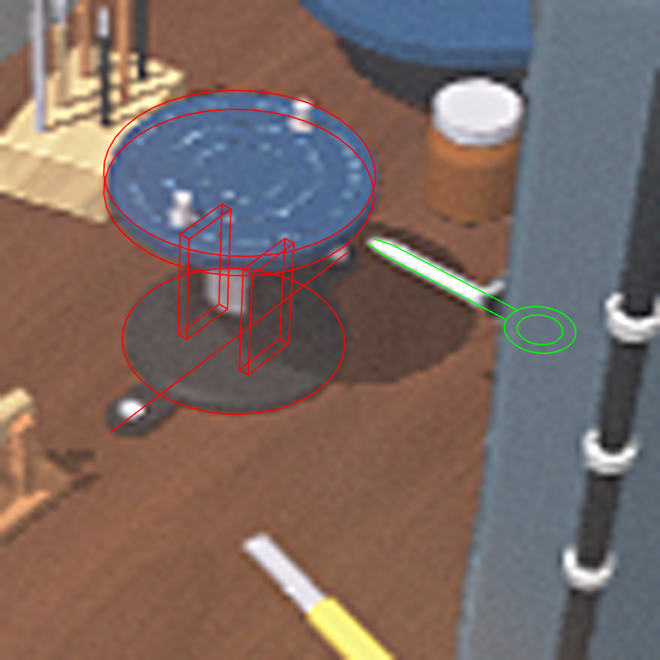

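View pics/u1.png

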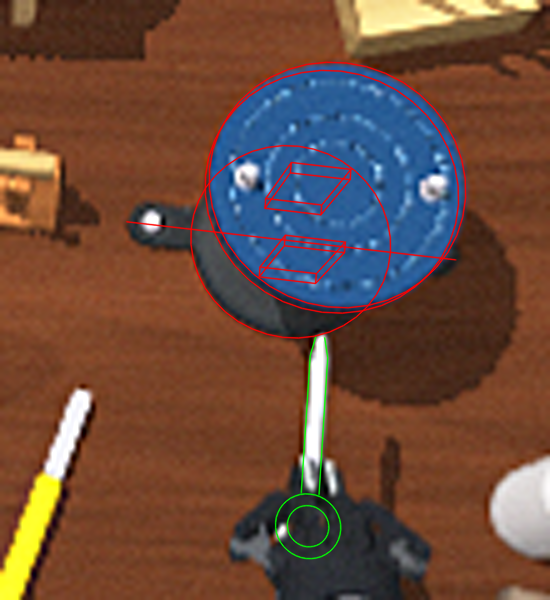

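```bash
python3 - <<'E'
from poses import *
d=np.load("im3.npz")
def hull(n,c):
    P=np.array([p for z in(.132,.148) for p,_ in circ(.09,z,72)])+[c[0],c[1],0]
    return cv2.convexHull(proj(n,P).astype(np.float32))[:,0]
from scipy.optimize import minimize
for n in M:
    im=cv2.resize(d[n],None,fx=4,fy=4,interpolation=cv2.INTER_CUBIC).astype(int)
    hsv=cv2.cvtColor(im.clip(0,255).astype(np.uint8),cv2.COLOR_RGB2HSV)
    m=((hsv[...,0]>95)&(hsv[...,0]<125)&(hsv[...,1]>95)).astype(np.uint8)
    c0=proj(n,[.652,-.2527,.14])[0]
    w=np.zeros_like(m);cv2.circle(w,tuple(((c0+.5)*4-.5).astype(int).tolist()),130,1,-1);m&=w
    k,l,st,ce=cv2.connectedComponentsWithStats(m); i=1+np.argmax(st[1:,4]); m=(l==i)
    pts=np.argwhere(m)[:,::-1]; h=cv2.convexHull(pts.astype(np.int32))
    hm=np.zeros(m.shape,np.uint8);cv2.fillConvexPoly(hm,h,1)
    def cost(c):
        q=np.zeros_like(hm);cv2.fillConvexPoly(q,np.round(((hull(n,c)+.5)*4-.5)*16).astype(np.int32),1,shift=4)
        return 1-(q&hm).sum()/(q|hm).sum()
    best=min(((cost((.652+dx*.001,-.2527+dy*.001)),dx,dy) for dx in np.arange(-12,9,1.) for dy in np.arange(-10,11,1.)))
    print(n,best,cost((.652,-.2527)))
    bb=cv2.boundingRect(h);print(bb)
E
```

```text
side (np.float64(0.1387071737443175), np.float64(4.0), np.float64(-10.0)) 0.14955112765491574
(1034, 423, 176, 110)
top (np.float64(0.026347631435658547), np.float64(-1.0), np.float64(-1.0)) 0.030463136284040848
(1286, 491, 206, 200)
```

```bash
python3 - <<'E'
from poses import *
S=lambda c:(np.array(c)+.5)/6-.5+[240,90]
T=lambda c:(np.array(c)+.5)/5-.5+[280,110]
_,p,Rr=cur();rel=np.load("rel.npy")
T1=np.eye(4);T1[:3,:3]=Rr.as_matrix();T1[:3,3]=p
tip=tp(T1@rel,[.132,0,.006])[0];print("robot tip",tip)
print("tip side",back("side",S((370,241)),tip[2]),"top",back("top",T((320,336)),tip[2]), tri(S((370,241)),T((320,336))))
for n,f,a,b in(("side",S,(181,196),(302,103)),("top",T,(246,171),(433,182))):
    A=back(n,f(a),.166)[0];B=back(n,f(b),.166)[0];print(n,A,B,(A+B)/2,np.linalg.norm(A-B),np.degrees(np.arctan2(*(A-B)[1::-1])))
d=np.load("im3.npz")
crop("side",d["side"],255,100,320,165,10,"v2")
crop("top",d["top"],310,115,380,180,9,"v1")
E
```

```text
robot tip [ 0.53994706 -0.23815406  0.15167022]
tip side [[ 0.53930194 -0.23760344  0.15167022]] top [[ 0.54025369 -0.23831811  0.15167022]] (array([ 0.54027067, -0.23866887,  0.15060123]), np.float64(0.07885103777016411))
side [ 0.6530435 -0.188147   0.166    ] [ 0.64696728 -0.31857292  0.166     ] [ 0.65000539 -0.25335996  0.166     ] 0.13056737481237743 87.33265777334142
top [ 0.65297703 -0.18548651  0.166     ] [ 0.64871393 -0.31471202  0.166     ] [ 0.65084548 -0.25009927  0.166     ] 0.12929581298569834 88.11051853127395
```

View pics/v2.png

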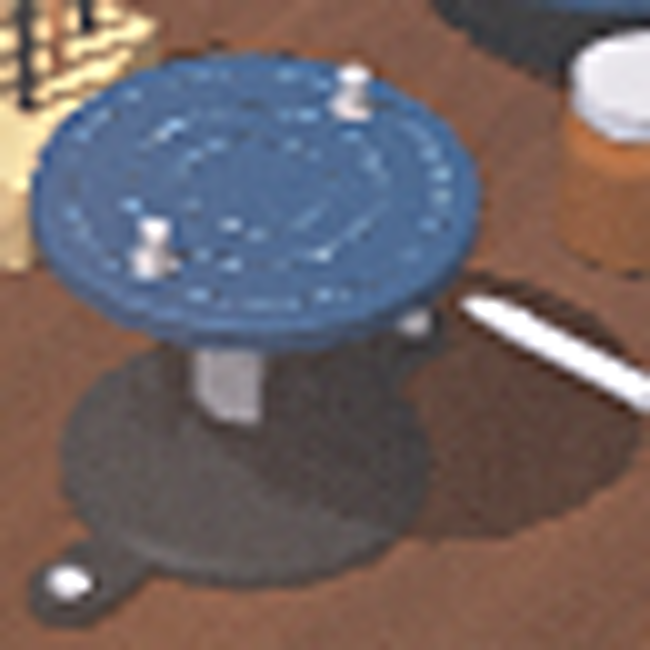

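View pics/v1.png

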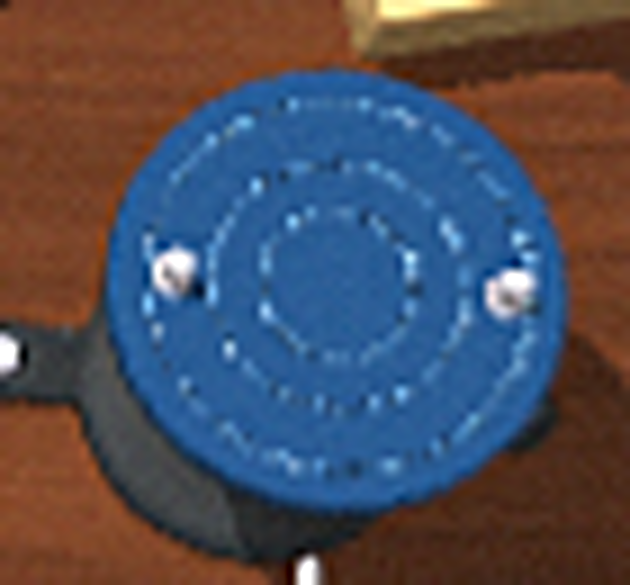

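```bash
sed -i 's/^ST=.*/ST=fr(.651,-.2525,-5.2)/' poses.py; python3 - <<'E'
from poses import *
a=held(-.105,0);go(a[0],a[1],False)
b=held(-.045,0);go(b[0],b[1],False,a)
E
```

```text
dp [0.32, 5.86, 6.83] rot [0.0, 0.5, 0.4]  rows>= 2.2
dp [0.0, -4.24, 4.24] rot [0.0, 0.0, 0.0]  rows>= 1.4
```

```bash
python3 -m handwheel '[{"dp":[0.3,1.5,1.7],"rot":[0,0.4,0.4],"grip":0},{"dp":[0.3,3,3.5],"rot":[0,0.4,0.4],"grip":0},{"dp":[0.3,4.5,5.2],"rot":[0,0.4,0.4],"grip":0},{"dp":[0.3,5.9,6.8],"rot":[0,0.4,0.4],"grip":0},{"dp":[0.3,5.9,6.8],"rot":[0,0.4,0.4],"grip":0},{"dp":[0.3,5.9,6.8],"rot":[0,0.4,0.4],"grip":0},{"dp":[0.3,5.9,6.8],"rot":[0,0.4,0.4],"grip":0},{"dp":[0.3,5.9,6.8],"rot":[0,0.4,0.4],"grip":0}]'
python3 - <<'E'
from poses import *
s=arm.read_state();print(s["joints"].round(1),s["width"],s["ft_force"])
b=held(-.045,0);go(b[0],b[1],False)
im=camera("side");it=camera("top")
_,p,Rr=cur();rel=np.load("rel.npy")
T1=np.eye(4);T1[:3,:3]=Rr.as_matrix();T1[:3,3]=p
print(tp(np.linalg.inv(ST),tp(T1@rel,[[.132,0,.006],[0.02,0,.006]]))*1000)
crop("side",im,260,100,330,180,8,"w2");over("side",im,[("pin",T1@rel)],(260,100,330,180),8,"w2o");over("top",it,[("pin",T1@rel),("stand",ST)],(300,110,390,220),6,"w1")
E
```

```text
time: 23.82
eef_pos: [0.4458, -0.2352, 0.0743]
orientation: [-134.9, -0.1, -95.2]
ft_force: [-0.9, 0.3, -1.2]
width: 0.075
[-65.3   5.4 136.6  75.8  39.2 -32.7] 0.07480720224260204 [-0.87415552  0.33493282 -1.1513834 ]
dp [-0.14, -4.1, 4.37] rot [-0.1, -0.1, 0.1]  rows>= 1.4
[[-104.94711184   -1.64894918   63.98031419]
 [-216.94685111   -1.5395326    63.76483492]]
```

View pics/w2.png

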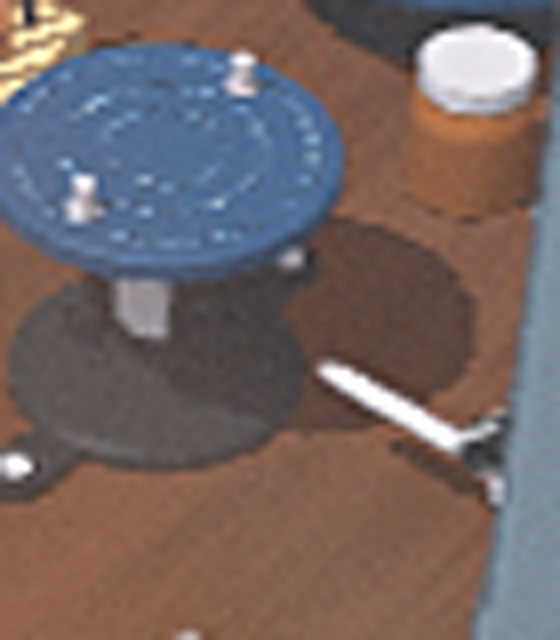

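View pics/w2o.png

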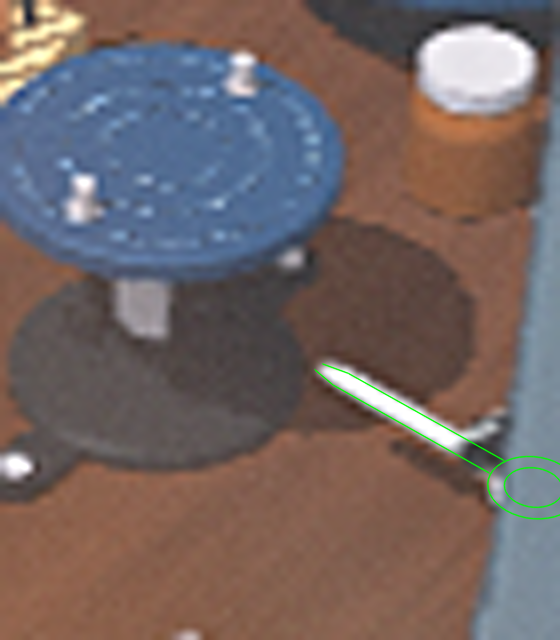

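View pics/w1.png

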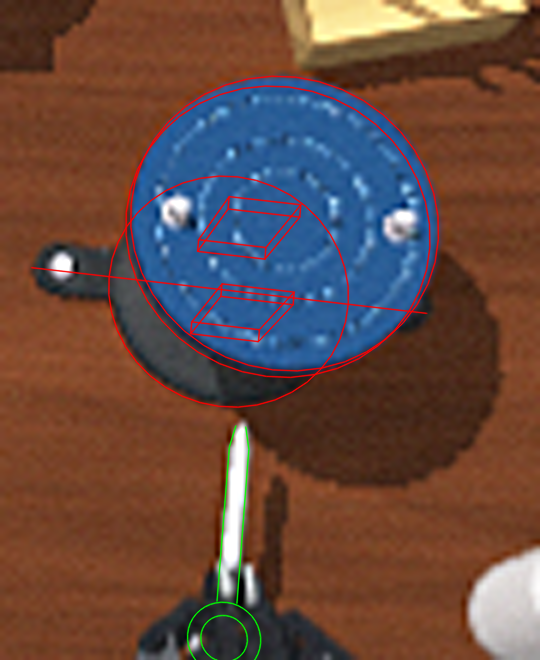

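```bash
python3 - <<'E'
from poses import *
rel=np.load("rel.npy");L=[]
for i in range(5):
    im=camera("side")
    _,p,Rr=cur();T1=np.eye(4);T1[:3,:3]=Rr.as_matrix();T1[:3,3]=p
    L.append(tp(np.linalg.inv(ST),tp(T1@rel,[[.132,0,.006]]))[0]*1000)
print(np.array(L).round(1))
c=tp(ST,[[0,0,.062],[-.016,.016,.08],[.016,.016,.08],[-.016,.016,.045],[.016,.016,.045],[-.016,-.016,.08]])
print(((proj("side",c)+.5-[260,100])*8-.5).round(0))
it=camera("top")
Cp=-cv2.Rodrigues(M["side"]["rvec"])[0].T@M["side"]["tvec"];print(Cp)
g=np.clip(((im[100:180,260:330].astype(float)/255)**.5*255),0,255).astype(np.uint8)
cv2.imwrite("pics/x2.png",cv2.resize(g[...,::-1],None,fx=8,fy=8,interpolation=cv2.INTER_CUBIC))
E
```

```text
[[-105.1   -1.6   63.8]
 [-105.2   -1.4   63.6]
 [-105.2   -1.3   63.3]
 [-105.4   -1.2   63. ]
 [-105.4   -1.1   62.8]]
[[155. 281.]
 [160. 282.]
 [112. 256.]
 [158. 335.]
 [111. 308.]
 [200. 252.]]
[-0.12586763  0.91569963  1.21919353]
```

View pics/x2.png

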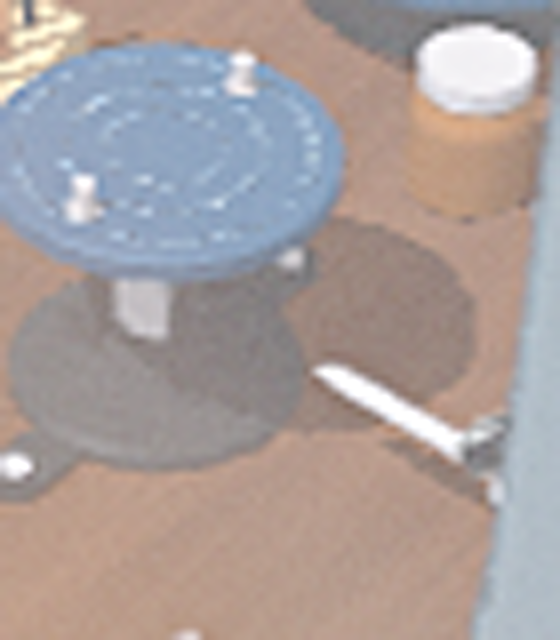

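```bash
python3 -m handwheel '[{"dp":[-0.1,-0.7,0.7],"rot":[0,0,0],"grip":0},{"dp":[-0.1,-1.6,1.6],"rot":[0,0,0],"grip":0},{"dp":[-0.1,-2.5,2.5],"rot":[0,0,0],"grip":0},{"dp":[-0.1,-3.4,3.4],"rot":[0,0,0],"grip":0},{"dp":[-0.1,-4.2,4.2],"rot":[0,0,0],"grip":0},{"dp":[-0.1,-4.2,4.2],"rot":[0,0,0],"grip":0},{"dp":[-0.1,-4.2,4.2],"rot":[0,0,0],"grip":0},{"dp":[-0.1,-4.2,4.2],"rot":[0,0,0],"grip":0}]'
cat >> poses.py <<'E'
def stat(n=3):
    rel=np.load("rel.npy")
    for i in range(n):
        im=camera("side")
        s,p,Rr=cur();T1=np.eye(4);T1[:3,:3]=Rr.as_matrix();T1[:3,3]=p
    print("tip in stand",(tp(np.linalg.inv(ST),tp(T1@rel,[[.132,0,.006],[.02,0,.006]]))*1000).round(1).tolist(),"F",s["ft_force"].round(1),"w",round(s["width"],3),"t",s["time"],"j",s["joints"].round(0))
    return im,T1@rel
E
python3 - <<'E'
from poses import *
im,Tp=stat(4); it=camera("top")
over("side",im,[("pin",Tp)],(260,100,330,180),8,"y2")
crop("side",im,260,100,330,180,8,"y3")
E
```

```text
time: 24.88
eef_pos: [0.5039, -0.2384, 0.0723]
orientation: [-135.0, 0.0, -95.3]
ft_force: [1.0, -0.0, -0.7]
width: 0.084
tip in stand [[-46.7, -0.0, 62.0], [-158.7, 0.2, 62.0]] F [ 0.7 -0.2 -1. ] w 0.075 t 25.0833 j [-56.  11. 130.  80.  34. -29.]
```

View pics/y2.png

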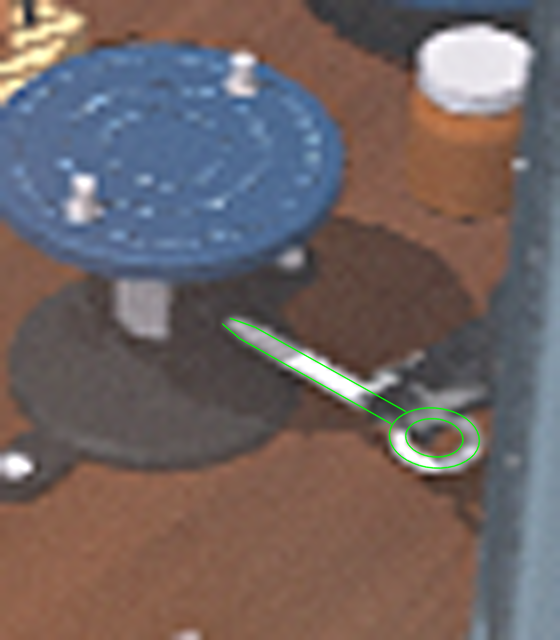

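```bash
python3 -m handwheel '[{"dp":[0,-0.3,0.3],"rot":[0,0,0],"grip":0},{"dp":[0,-0.6,0.6],"rot":[0,0,0],"grip":0},{"dp":[0,-0.9,0.9],"rot":[0,0,0],"grip":0},{"dp":[0,-1.2,1.2],"rot":[0,0,0],"grip":0},{"dp":[0,-1.5,1.5],"rot":[0,0,0],"grip":0},{"dp":[0,-1.8,1.8],"rot":[0,0,0],"grip":0},{"dp":[0,-2.1,2.1],"rot":[0,0,0],"grip":0},{"dp":[0,-2.1,2.1],"rot":[0,0,0],"grip":0}]'
python3 - <<'E'
from poses import *
im,Tp=stat(2); it=camera("top")
over("side",im,[("pin",Tp)],(260,100,330,180),8,"z2")
E
```

```text
time: 25.8
eef_pos: [0.5348, -0.2417, 0.0729]
orientation: [-135.0, -0.0, -95.2]
ft_force: [-0.6, -0.4, -1.0]
width: 0.076
tip in stand [[-16.4, 0.4, 62.1], [-128.4, 0.5, 62.1]] F [ 0.4 -0.6 -1.2] w 0.074 t 25.9 j [-53.  14. 126.  80.  32. -26.]
```

View pics/z2.png

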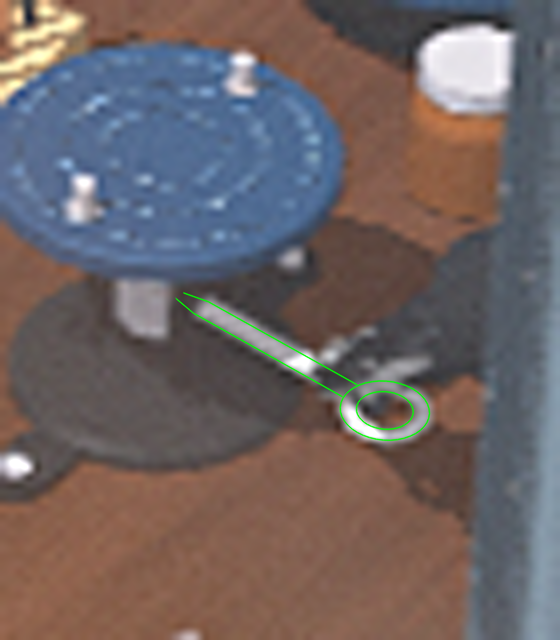

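```bash
python3 -m handwheel '[{"dp":[0,-0.3,0.3],"rot":[0,0,0],"grip":0},{"dp":[0,-0.6,0.6],"rot":[0,0,0],"grip":0},{"dp":[0,-0.9,0.9],"rot":[0,0,0],"grip":0},{"dp":[0,-1.2,1.2],"rot":[0,0,0],"grip":0},{"dp":[0,-1.4,1.4],"rot":[0,0,0],"grip":0},{"dp":[0,-1.6,1.6],"rot":[0,0,0],"grip":0},{"dp":[0,-1.8,1.8],"rot":[0,0,0],"grip":0},{"dp":[0,-1.8,1.8],"rot":[0,0,0],"grip":0}]'
python3 - <<'E'
from poses import *
stat(2)
E
python3 -m handwheel '[{"dp":[0,-0.1,0.1],"rot":[0,0,0],"grip":0},{"dp":[0,-0.2,0.2],"rot":[0,0,0],"grip":0},{"dp":[0,-0.3,0.3],"rot":[0,0,0],"grip":0},{"dp":[0,-0.4,0.4],"rot":[0,0,0],"grip":0},{"dp":[0,-0.5,0.5],"rot":[0,0,0],"grip":0},{"dp":[0,-0.6,0.6],"rot":[0,0,0],"grip":0},{"dp":[0,-0.7,0.7],"rot":[0,0,0],"grip":0},{"dp":[0,-0.8,0.8],"rot":[0,0,0],"grip":0}]'
python3 - <<'E'
from poses import *
im,Tp=stat(2); it=camera("top")
over("side",im,[("pin",Tp)],(260,100,330,180),8,"aa2")
crop("top",it,300,120,390,220,6,"aa1")
E
```

```text
time: 26.62
eef_pos: [0.5598, -0.244, 0.0728]
orientation: [-135.0, -0.0, -95.3]
ft_force: [0.3, 0.4, -0.2]
width: 0.081
tip in stand [[9.0, 0.2, 62.0], [-103.0, 0.4, 62.0]] F [-0.5  0.3 -0.9] w 0.074 t 26.7167 j [-50.  16. 123.  80.  30. -24.]
time: 27.38
eef_pos: [0.5708, -0.245, 0.0727]
orientation: [-135.0, 0.0, -95.3]
ft_force: [-0.7, 0.6, -1.2]
width: 0.078
tip in stand [[20.5, 0.1, 62.2], [-91.5, 0.2, 62.2]] F [-0.5 -0.7 -1.4] w 0.076 t 27.4833 j [-49.  17. 122.  80.  30. -23.]
```

View pics/aa2.png

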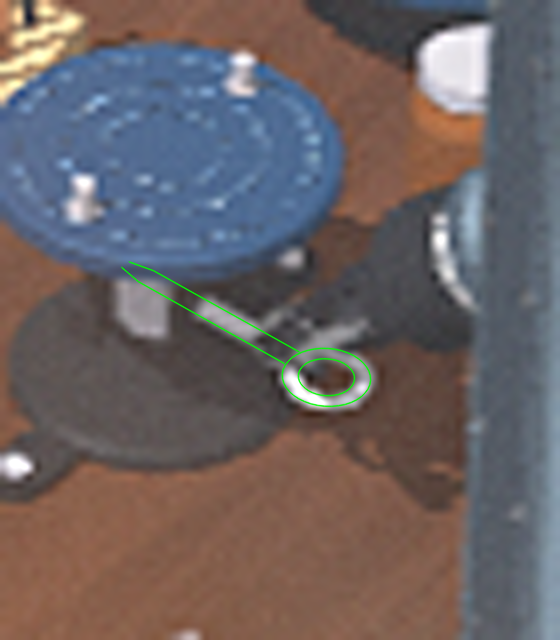

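View pics/aa1.png

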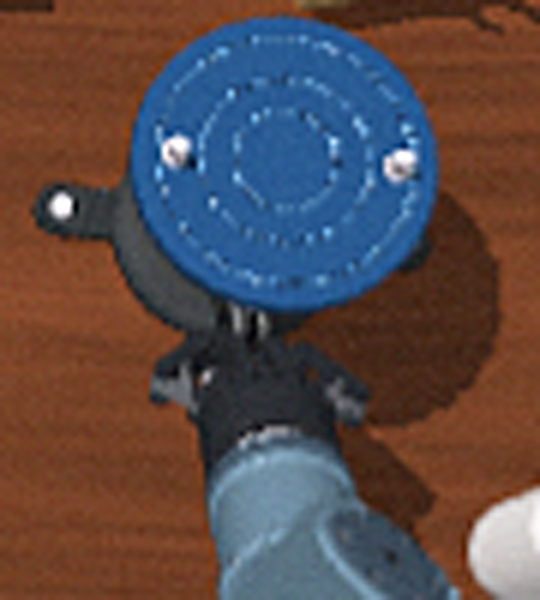

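```bash
python3 -m handwheel '[{"dp":[0,-0.1,0.1],"rot":[0,0,0],"grip":0},{"dp":[0,-0.15,0.15],"rot":[0,0,0],"grip":0},{"dp":[0,-0.2,0.2],"rot":[0,0,0],"grip":0},{"dp":[0,-0.25,0.25],"rot":[0,0,0],"grip":0},{"dp":[0,-0.3,0.3],"rot":[0,0,0],"grip":0},{"dp":[0,-0.35,0.35],"rot":[0,0,0],"grip":0},{"dp":[0,-0.35,0.35],"rot":[0,0,0],"grip":0},{"dp":[0,-0.35,0.35],"rot":[0,0,0],"grip":0}]'
python3 -m handwheel '[{"dp":[0,-0.1,0.1],"rot":[0,0,0],"grip":0},{"dp":[0,-0.15,0.15],"rot":[0,0,0],"grip":0},{"dp":[0,-0.2,0.2],"rot":[0,0,0],"grip":0},{"dp":[0,-0.25,0.25],"rot":[0,0,0],"grip":0},{"dp":[0,-0.3,0.3],"rot":[0,0,0],"grip":0},{"dp":[0,-0.35,0.35],"rot":[0,0,0],"grip":0},{"dp":[0,-0.35,0.35],"rot":[0,0,0],"grip":0},{"dp":[0,-0.35,0.35],"rot":[0,0,0],"grip":0}]'
python3 - <<'E'
from poses import *
im,Tp=stat(2)
over("side",im,[("pin",Tp)],(260,100,330,180),8,"ab2")
E
```

```text
time: 28.2
eef_pos: [0.5756, -0.2454, 0.0727]
orientation: [-135.0, -0.0, -95.3]
ft_force: [0.3, -0.3, -0.3]
width: 0.077
time: 28.87
eef_pos: [0.5805, -0.2459, 0.0727]
orientation: [-135.0, -0.0, -95.3]
ft_force: [-1.0, -0.6, -1.0]
width: 0.075
tip in stand [[30.1, 0.1, 62.1], [-81.9, 0.2, 62.1]] F [ 0.9  0.4 -0.7] w 0.076 t 28.9667 j [-48.  18. 121.  80.  29. -22.]
```

View pics/ab2.png

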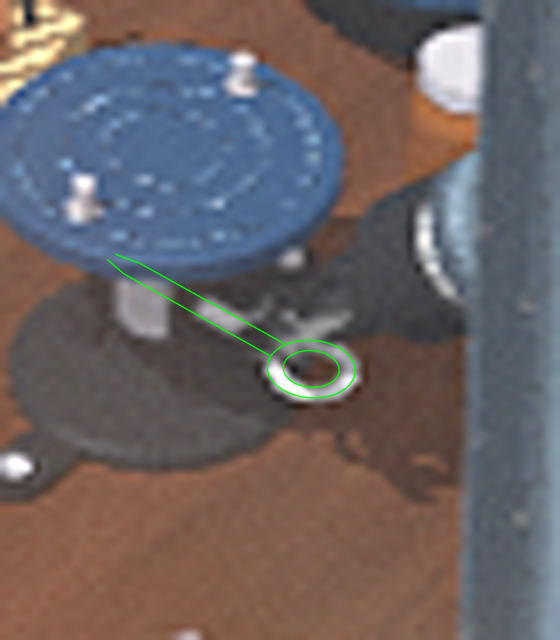

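```bash
python3 -m handwheel '[{"dp":[0,-0.1,0.1],"rot":[0,0,0],"grip":0},{"dp":[0,-0.15,0.15],"rot":[0,0,0],"grip":0},{"dp":[0,-0.2,0.2],"rot":[0,0,0],"grip":0},{"dp":[0,-0.25,0.25],"rot":[0,0,0],"grip":0},{"dp":[0,-0.3,0.3],"rot":[0,0,0],"grip":0},{"dp":[0,-0.35,0.35],"rot":[0,0,0],"grip":0},{"dp":[0,-0.35,0.35],"rot":[0,0,0],"grip":0},{"dp":[0,-0.35,0.35],"rot":[0,0,0],"grip":0}]'
python3 -m handwheel '[{"dp":[0,-0.1,0.1],"rot":[0,0,0],"grip":0},{"dp":[0,-0.15,0.15],"rot":[0,0,0],"grip":0},{"dp":[0,-0.2,0.2],"rot":[0,0,0],"grip":0},{"dp":[0,-0.25,0.25],"rot":[0,0,0],"grip":0},{"dp":[0,-0.3,0.3],"rot":[0,0,0],"grip":0},{"dp":[0,-0.35,0.35],"rot":[0,0,0],"grip":0},{"dp":[0,-0.35,0.35],"rot":[0,0,0],"grip":0},{"dp":[0,-0.35,0.35],"rot":[0,0,0],"grip":0}]'
python3 - <<'E'
from poses import *
im,Tp=stat(2)
over("side",im,[("pin",Tp)],(260,100,330,180),8,"ac2")
E
```

```text
time: 29.63
eef_pos: [0.5854, -0.2463, 0.0727]
orientation: [-135.0, 0.0, -95.3]
ft_force: [-0.1, -0.3, -1.7]
width: 0.077
time: 30.3
eef_pos: [0.5904, -0.2468, 0.0727]
orientation: [-135.0, 0.0, -95.3]
ft_force: [-0.1, -0.2, -0.7]
width: 0.074
tip in stand [[40.0, 0.1, 62.1], [-72.0, 0.2, 62.1]] F [ 0.1  0.  -1.7] w 0.078 t 30.4 j [-47.  18. 119.  80.  28. -21.]
```

View pics/ac2.png

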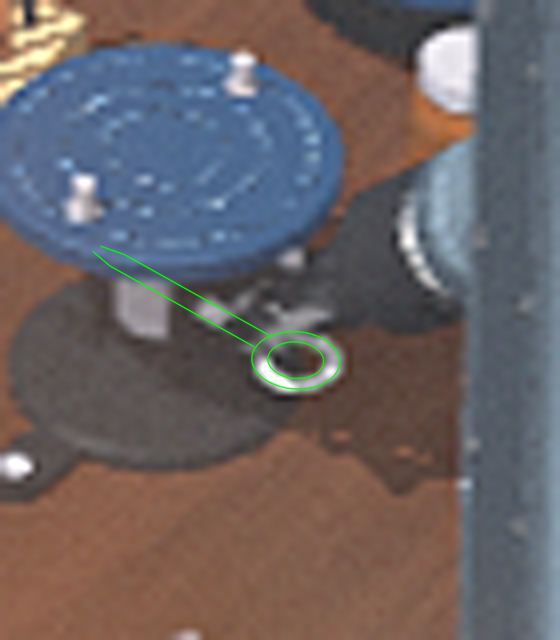

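```bash
python3 -m handwheel '[{"dp":[0,-0.1,0.1],"rot":[0,0,0],"grip":0},{"dp":[0,-0.15,0.15],"rot":[0,0,0],"grip":0},{"dp":[0,-0.2,0.2],"rot":[0,0,0],"grip":0},{"dp":[0,-0.25,0.25],"rot":[0,0,0],"grip":0},{"dp":[0,-0.3,0.3],"rot":[0,0,0],"grip":0},{"dp":[0,-0.35,0.35],"rot":[0,0,0],"grip":0},{"dp":[0,-0.35,0.35],"rot":[0,0,0],"grip":0},{"dp":[0,-0.35,0.35],"rot":[0,0,0],"grip":0}]'
python3 - <<'E'
from poses import *
stat(1)
E
python3 -m handwheel '[{"dp":[0,-0.05,0.05],"rot":[0,0,0],"grip":0},{"dp":[0,-0.1,0.1],"rot":[0,0,0],"grip":0},{"dp":[0,-0.15,0.15],"rot":[0,0,0],"grip":0},{"dp":[0,-0.2,0.2],"rot":[0,0,0],"grip":0},{"dp":[0,-0.25,0.25],"rot":[0,0,0],"grip":0},{"dp":[0,-0.3,0.3],"rot":[0,0,0],"grip":0},{"dp":[0,-0.3,0.3],"rot":[0,0,0],"grip":0},{"dp":[0,-0.3,0.3],"rot":[0,0,0],"grip":0}]'
python3 - <<'E'
from poses import *
im,Tp=stat(2);it=camera("top")
over("side",im,[("pin",Tp)],(260,100,330,180),8,"ad2")
crop("top",it,300,100,400,210,6,"ad1")
E
```

```text
time: 31.07
eef_pos: [0.5953, -0.2473, 0.0727]
orientation: [-135.0, -0.0, -95.3]
ft_force: [-0.1, -0.4, -0.3]
width: 0.081
tip in stand [[45.0, 0.1, 62.1], [-67.0, 0.2, 62.1]] F [-1.3  0.2 -0.8] w 0.074 t 31.1167 j [-46.  19. 119.  80.  28. -20.]
time: 31.78
eef_pos: [0.5991, -0.2473, 0.0721]
orientation: [-135.1, 0.0, -95.3]
ft_force: [-1.7, 0.7, -4.5]
width: 0.078
tip in stand [[48.8, 0.3, 61.5], [-63.2, 0.5, 61.6]] F [-2.3  0.3 -4.7] w 0.077 t 31.8833 j [-46.  19. 118.  80.  28. -20.]
```

View pics/ad2.png

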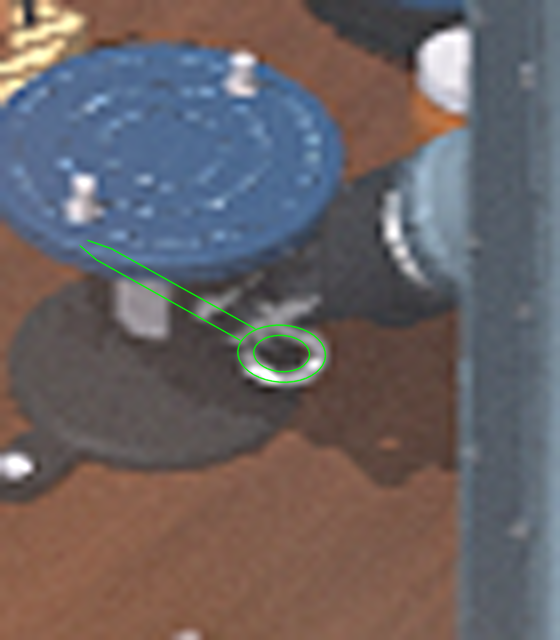

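View pics/ad1.png

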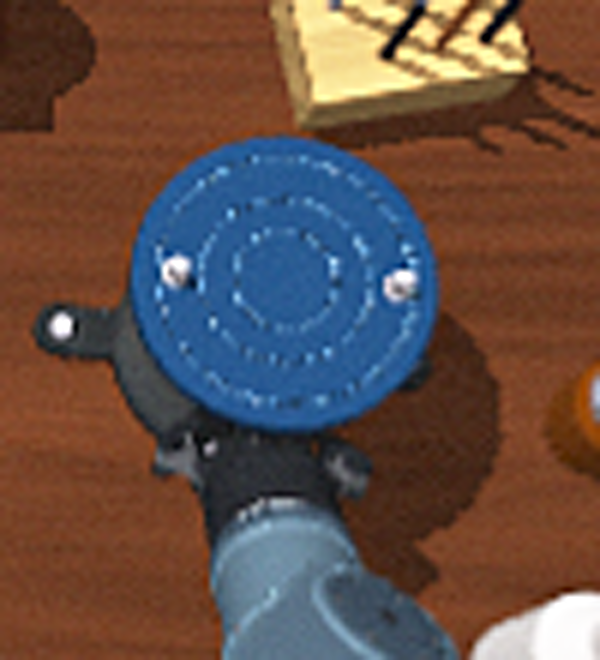

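```bash
python3 -m handwheel '[{"dp":[0,0,0],"rot":[0,0,0],"grip":5},{"dp":[0,0,0],"rot":[0,0,0],"grip":15},{"dp":[0,0.1,-0.1],"rot":[0,0,0],"grip":30},{"dp":[0,0.2,-0.2],"rot":[0,0,0],"grip":45},{"dp":[0,0.3,-0.3],"rot":[0,0,0],"grip":65},{"dp":[0,0.3,-0.3],"rot":[0,0,0],"grip":65},{"dp":[0,0.3,-0.3],"rot":[0,0,0],"grip":65},{"dp":[0,0.3,-0.3],"rot":[0,0,0],"grip":65}]'
python3 - <<'E'
from poses import *
im,Tp=stat(1);it=camera("top")
crop("side",im,260,100,330,180,8,"ae2")
E
```

```text
time: 32.6
eef_pos: [0.5955, -0.2475, 0.0731]
orientation: [-135.0, -0.0, -95.3]
ft_force: [-0.4, -0.3, 0.1]
width: 0.65
tip in stand [[45.2, -0.1, 62.5], [-66.8, 0.0, 62.5]] F [-0.2 -0.4 -0.9] w 0.649 t 32.65 j [-46.  19. 119.  80.  28. -20.]
```

View pics/ae2.png

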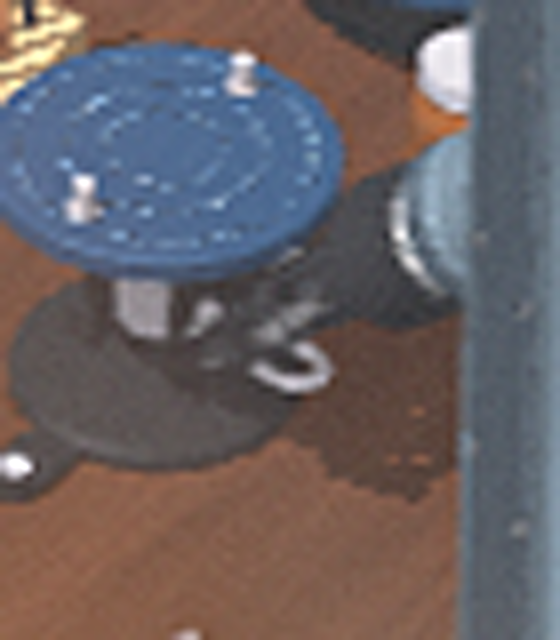

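```bash
python3 -m handwheel '[{"dp":[0,0.3,-0.6],"rot":[0,0,0],"grip":65},{"dp":[0,0.6,-1.4],"rot":[0,0,0],"grip":65},{"dp":[0,0.9,-2.4],"rot":[0,0,0],"grip":65},{"dp":[0,1.2,-3.6],"rot":[0,0,0],"grip":65},{"dp":[0,1.4,-5],"rot":[0,0,0],"grip":65},{"dp":[0,1.4,-7],"rot":[0,0,0],"grip":65},{"dp":[0,1.4,-10],"rot":[0,0,0],"grip":65},{"dp":[0,1.4,-13],"rot":[0,0,0],"grip":65}]'
python3 - <<'E'
from poses import *
im,Tp=stat(1);it=camera("top")
crop("side",im,250,90,340,190,6,"af2")
L=fr(.049-.132,0,0,.0535)
over("side",im,[("pin",ST@L)],(250,90,340,190),6,"af3")
crop("top",it,300,100,400,210,6,"af1")
E
```

```text
time: 33.37
eef_pos: [0.4922, -0.2369, 0.1544]
orientation: [-135.1, 0.1, -95.3]
ft_force: [0.4, -1.2, 1.1]
width: 0.653
tip in stand [[-59.1, 0.2, 148.3], [-171.1, 0.3, 148.1]] F [3.  1.5 1.1] w 0.648 t 33.4167 j [-58.  -4. 131.  61.  40.  -7.]
```

View pics/af2.png

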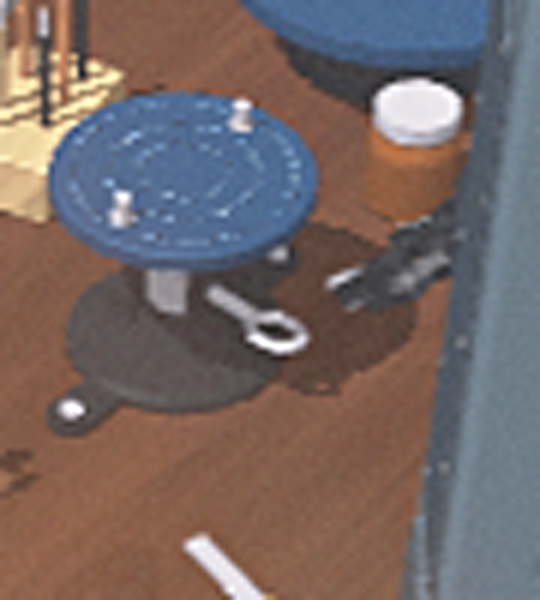

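View pics/af3.png

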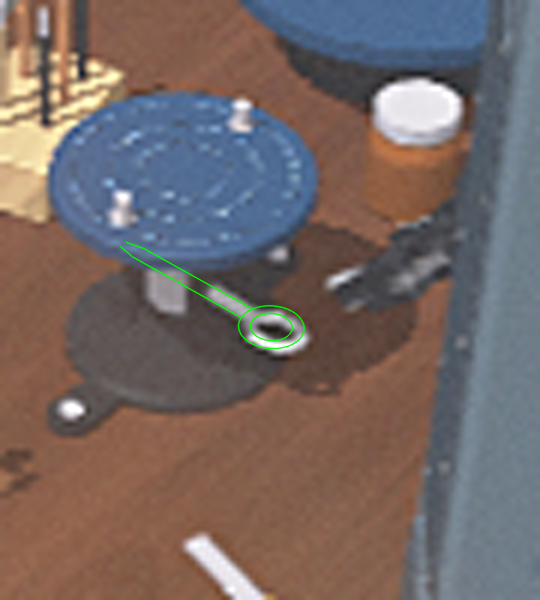

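View pics/af1.png

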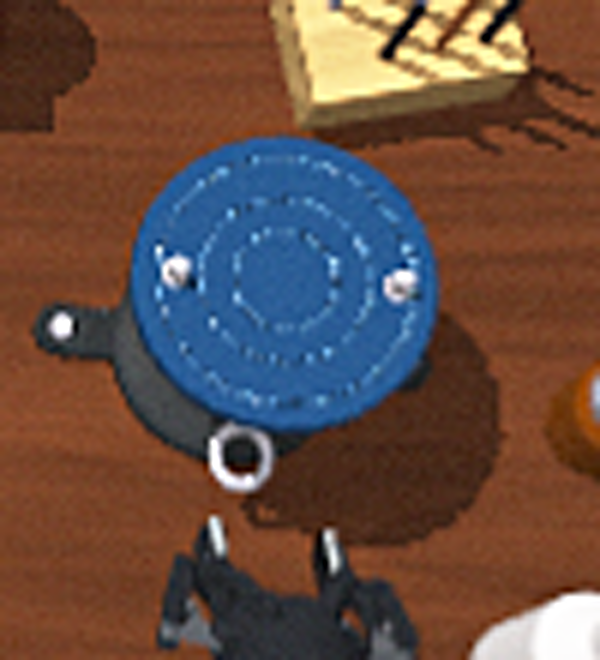

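```bash
python3 - <<'E'
from poses import *
T=lambda c:(np.array(c)+.5)/6-.5+[300,100]
S=lambda c:(np.array(c)+.5)/6-.5+[250,90]
x,e=tri(S((277,333)),T((241,456)));print(x,e,tp(np.linalg.inv(ST),x)*1000)
for z in(.05,.056,.06):print(z,[(tp(np.linalg.inv(ST),back(n,q,z))*1000).round(1).tolist() for n,q in(("top",T((241,456))),("side",S((277,333))))])
s=arm.read_state();print(s["time"],s["ft_force"])
E
```

```text
[ 0.56666795 -0.2482982   0.05269432] 0.31907752794137423 [[-84.3657929   -3.45872209  52.69431845]]
0.05 [[[-82.7, -3.5, 50.0]], [[-83.8, -6.5, 50.0]]]
0.056 [[[-84.2, -2.3, 56.0]], [[-87.9, -0.9, 56.0]]]
0.06 [[[-85.2, -1.4, 60.0]], [[-90.6, 2.9, 60.0]]]
33.4667 [ 0.60375813 -0.7681595  -0.13720597]
```

The pin is through, with its point about 15 mm beyond the far lug by ring triangulation. There's time left, so I'll push the ring gently with closed fingers for more margin.

```bash
cat >> poses.py <<'E'
def fc(x,y,z,lean=45):
    Rt=Rdown(-5.2-90,lean);return tp(ST,[x,y,z])[0]-Rt.apply([0,-.011,.011]),Rt
def fcnow():
    _,p,Rr=cur();return (tp(np.linalg.inv(ST),p+Rr.apply([0,-.011,.011]))*1000).round(1)
E
python3 - <<'E'
from poses import *
print(fcnow())
a=fc(-.125,-.0025,.053);go(*a,False)
go(*fc(-.125,-.0025,.11),False)
E
```

```text
[[-143.3   -0.8  158.1]]
dp [0.11, 6.17, 8.7] rot [-0.2, -0.3, 0.1]  rows>= 2.6
dp [0.14, 2.12, 4.68] rot [-0.2, -0.3, 0.1]  rows>= 1.2
```

```bash
python3 -m handwheel '[{"dp":[0.1,0,0],"rot":[0,0,0],"grip":0},{"dp":[0.1,0,0],"rot":[0,0,0],"grip":0},{"dp":[0.1,2,2],"rot":[0,0,0],"grip":0},{"dp":[0.1,4,4],"rot":[0,0,0],"grip":0},{"dp":[0.1,6,6],"rot":[0,0,0],"grip":0},{"dp":[0.1,7.4,7.4],"rot":[0,0,0],"grip":0},{"dp":[0.1,7.4,7.4],"rot":[0,0,0],"grip":0},{"dp":[0.1,7.4,7.4],"rot":[0,0,0],"grip":0}]' 30
python3 - <<'E'
from poses import *
for i in range(4): im=camera("side")
it=camera("top")
print(fcnow(),arm.read_state()["ft_force"],arm.read_state()["width"])
go(*fc(-.108,-.0025,.053),False)
crop("side",im,260,110,330,180,8,"ag2");crop("top",it,310,150,370,220,8,"ag1")
E
```

```text
time: 34.13
eef_pos: [0.4931, -0.2372, 0.0476]
orientation: [-135.2, 0.3, -95.3]
ft_force: [0.4, 0.2, 0.5]
width: -0.001
[[-141.5   -1.4   51.6]] [ 0.32569437 -0.44023013  0.31085901] 0.0019029722580329617
dp [0.11, -2.47, 2.27] rot [-0.1, -0.1, 0.0]  rows>= 0.8
```

View pics/ag2.png

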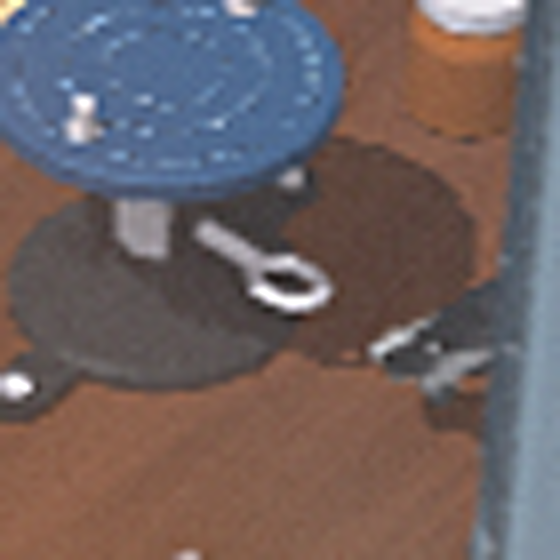

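View pics/ag1.png

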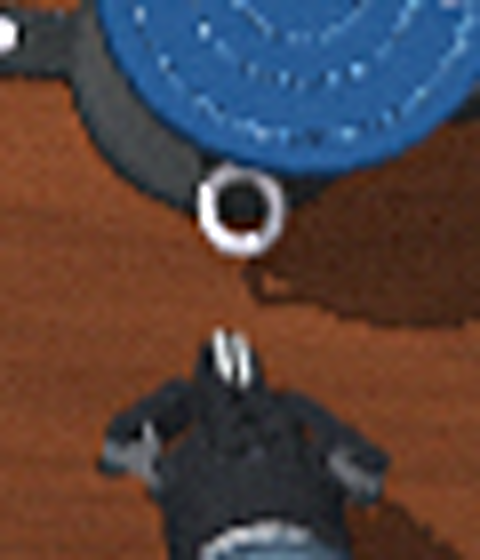

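```bash
python3 -m handwheel '[{"dp":[0.1,-0.8,0.7],"rot":[0,0,0],"grip":0},{"dp":[0.1,-1.6,1.5],"rot":[0,0,0],"grip":0},{"dp":[0.1,-2.2,2.0],"rot":[0,0,0],"grip":0},{"dp":[0.1,-2.5,2.3],"rot":[0,0,0],"grip":0},{"dp":[0.1,-2.7,2.5],"rot":[0,0,0],"grip":0},{"dp":[0.1,-2.9,2.7],"rot":[0,0,0],"grip":0},{"dp":[0.1,-3.1,2.9],"rot":[0,0,0],"grip":0},{"dp":[0.1,-3.2,3],"rot":[0,0,0],"grip":0}]'
python3 - <<'E'
from poses import *
im=camera("side");im=camera("side")
it=camera("top")
print(fcnow(),arm.read_state()["ft_force"])
crop("side",im,260,110,330,180,8,"ah2");crop("top",it,310,150,370,220,8,"ah1")
E
```

```text
time: 35.05
eef_pos: [0.5367, -0.2435, 0.0508]
orientation: [-135.1, 0.0, -95.3]
ft_force: [-12.8, 0.6, 4.6]
width: 0.001
[[-99.3  -1.5  50.7]] [-6.74528495  0.5405808   2.81345596]
```

View pics/ah2.png

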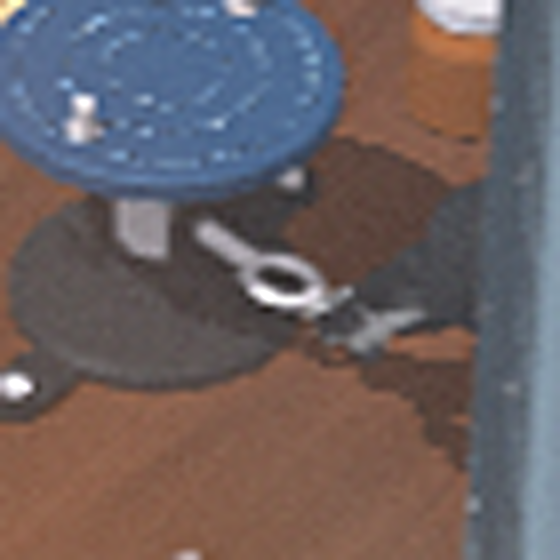

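View pics/ah1.png

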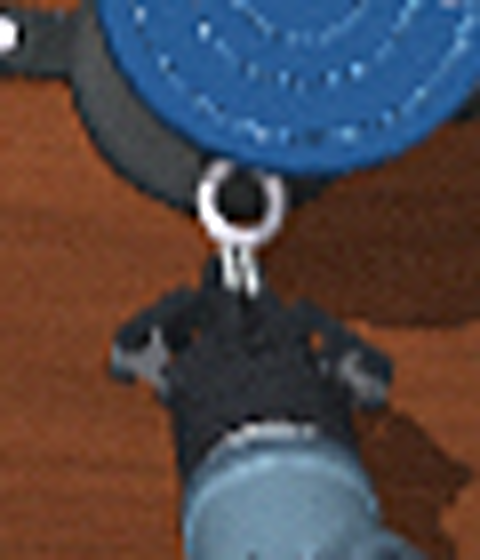

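```bash
python3 -m handwheel '[{"dp":[0,-0.05,0.05],"rot":[0,0,0],"grip":0},{"dp":[0,-0.1,0.1],"rot":[0,0,0],"grip":0},{"dp":[0,-0.15,0.15],"rot":[0,0,0],"grip":0},{"dp":[0,-0.2,0.2],"rot":[0,0,0],"grip":0},{"dp":[0,-0.25,0.25],"rot":[0,0,0],"grip":0},{"dp":[0,-0.3,0.3],"rot":[0,0,0],"grip":0},{"dp":[0,-0.35,0.35],"rot":[0,0,0],"grip":0},{"dp":[0,-0.35,0.35],"rot":[0,0,0],"grip":0}]'
python3 -m handwheel '[{"dp":[0,0.3,-0.3],"rot":[0,0,0],"grip":0},{"dp":[0,0.8,-0.9],"rot":[0,0,0],"grip":0},{"dp":[0,1.6,-2],"rot":[0,0,0],"grip":0},{"dp":[0,2.2,-4],"rot":[0,0,0],"grip":0},{"dp":[0,2.2,-7],"rot":[0,0,0],"grip":0},{"dp":[0,2.2,-10],"rot":[0,0,0],"grip":0},{"dp":[0,2.2,-13],"rot":[0,0,0],"grip":0},{"dp":[0,2.2,-15],"rot":[0,0,0],"grip":0}]'
python3 - <<'E'
from poses import *
im=camera("side");it=camera("top")
s=arm.read_state();print(s["eef_pos"],s["ft_force"],s["joints"].round(0))
crop("side",im,250,90,340,190,6,"ai2");crop("top",it,300,100,400,210,6,"ai1")
cv2.imwrite("pics/ai3.png",cv2.resize(it[...,::-1],(800,600)))
cv2.imwrite("pics/ai4.png",cv2.resize(im[...,::-1],(800,600)))
E
```

```text
time: 35.87
eef_pos: [0.5425, -0.2445, 0.0515]
orientation: [-135.0, -0.0, -95.3]
ft_force: [-0.4, -0.5, 0.3]
width: -0.001
time: 36.53
eef_pos: [0.4195, -0.2326, 0.1426]
orientation: [-135.1, -0.0, -95.3]
ft_force: [0.0, -1.1, 0.7]
width: -0.0
[ 0.42019874 -0.23446805  0.14409742] [ 0.19044703 -0.08749299  0.22128856] [-70. -11. 139.  60.  48. -15.]
```

View pics/ai2.png

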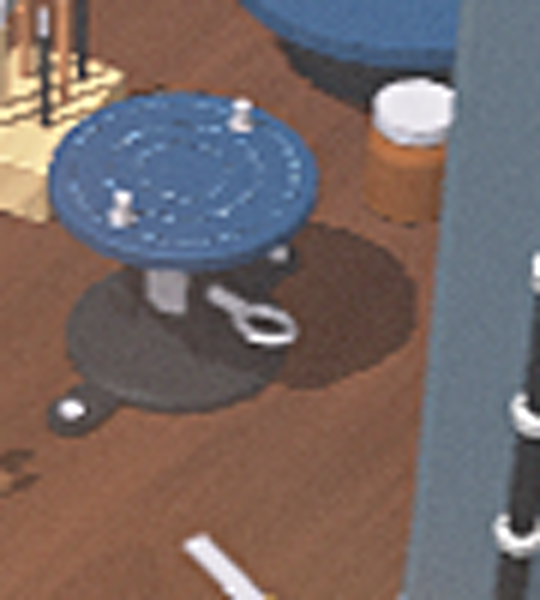

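View pics/ai1.png

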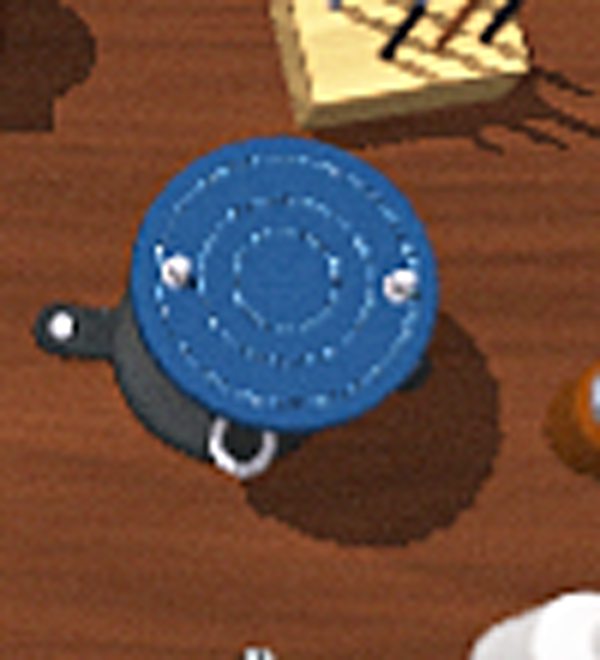

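View pics/ai3.png

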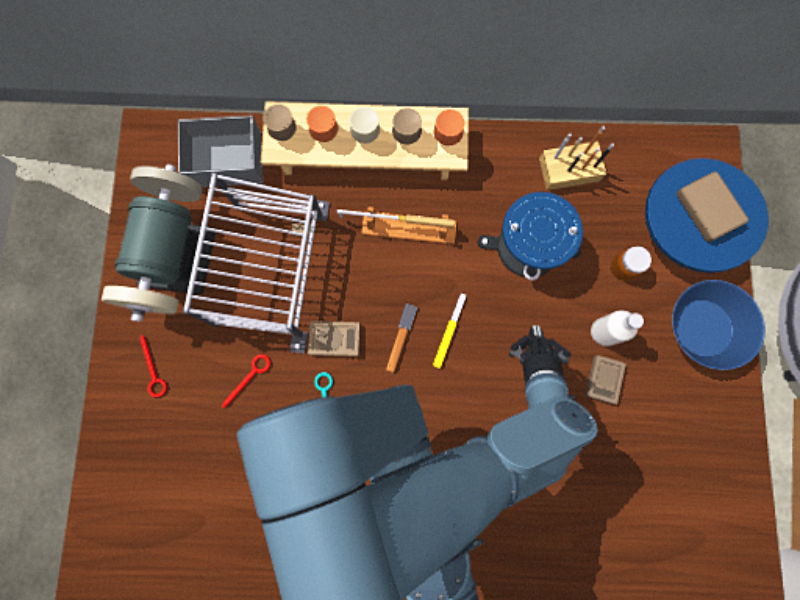

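View pics/ai4.png

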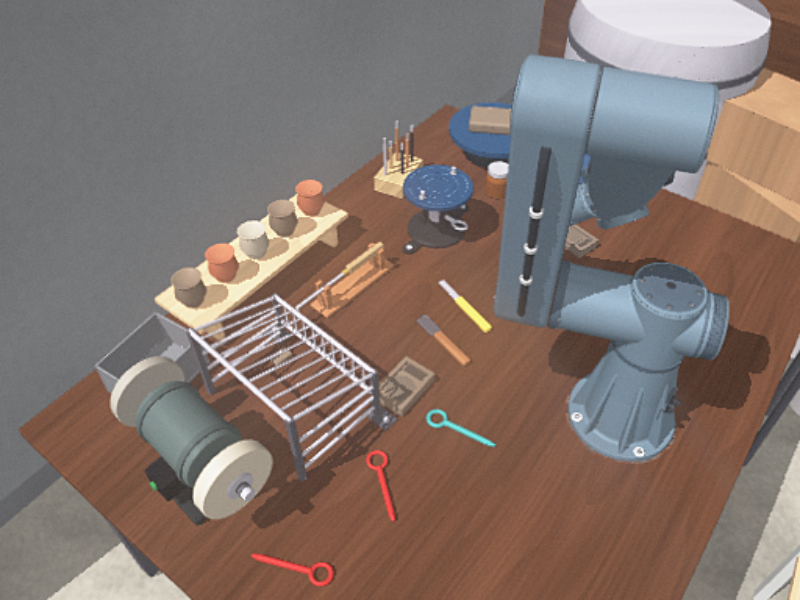

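```bash
python3 - <<'E'
from workcell import arm
print(arm.job_done())
E
```

```text
the job is handed in; nothing more can be done
None
```

The job is done and handed in at about 36.6 s of the 72 s allowed. The pin is through both lugs, but no camera sees its point, so its final position is worked out rather than seen.

- **Pin out of the guard:** I took the hooked rod from its rest, lowered its leg into the pin's ring behind the grille, and drew the pin out through the slot. The hand did not touch the pin until it was out.
- **Rod:** I laid it back in both slots of its rest. The final pictures show it lying there.
- **Wheel:** I turned it about 66° by a bat pin, pulling against about 13 N at the end of the turn. The last measurement put it about 3° (0.05 rad) from lined up, inside the 0.15 rad limit.
- **Insertion:** With the hand leaning 45°, the pin went in from the robot's side with almost no force. At the end of that push the hand touched the wheel lightly, at about 5 N. I let go, then pushed the ring about 7 mm further with closed fingers, at up to 13 N.

**Last checks:**
- From the ring's position, the point stands roughly 20 mm or more out of the far lug. I measured about 15 mm before the final push and estimated the rest from the ring's movement in the top picture.
- The pin sags a few degrees in the loose holes.
- The last wrist reading was near zero, with the hand well clear of everything.
- By eye, the tools, blanks, flask, jar and look-alikes are where they were. The arm hid part of the turquoise one from above, but the side picture shows it.

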